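# Lay out a rod-wrapping kit

## Task

Make up the rod-wrapping kit in the oak tray: stand the red and the green thread spool upright in the blue bay, stand the yellow-capped jar upright in the white bay, and lay the wooden blank from the hold-down fixture flat and lengthwise in the black bay. To free the blank, swing the hold-down bar with the red ball right up, leave it up, and slide the blank out from beneath. Set the glass jar down, do not drop it, and leave the purple spool and the black-capped jar where they are.

Things in the scene. Friction and masses are not known exactly. Their poses are not given: they have to be found in the camera images.
- spool_red_c (a point): Red thread spool standing upright, 36 mm in diameter and 50 mm tall, about 50 g. Point: its centre, 25 mm above its foot; z along its axis, up.
- spool_green_c (a point): Green thread spool standing upright, 36 mm in diameter and 50 mm tall, about 50 g. Point: its centre, 25 mm above its foot; z along its axis, up.
- jar_yellow_c (a point): Small amber glass jar standing upright, 40 mm in diameter and 55 mm tall, about 90 g, with a pale label and a yellow cap. Point: its centre, 27.5 mm above its foot; z up.
- blank_c (a point): Reddish-brown wooden blank, 120 x 30 x 30 mm, about 80 g. Point: its centre; x along its length, z up. It starts in a groove (rails 6 mm high) on a fixed oak block 180 x 110 mm, 20 mm high (same centre and axes). The bar crosses it 40 mm towards -x, keyed into a notch in its top: locked till the bar is up. Then slide it along +x (clear after 30 mm) before lifting: the raised bar overhangs it.
- spool_purple_c (a point): Look-alike that does not belong in the tray: purple thread spool standing upright, 36 mm in diameter and 50 mm tall, about 50 g. Point: its centre, 25 mm above its foot; z along its axis, up.
- jar_black_c (a point): Small amber glass jar standing upright, 40 mm in diameter and 55 mm tall, about 90 g, with a pale label and a black cap. Point: its centre, 27.5 mm above its foot; z up. A look-alike that does not belong in the tray.
- bay_thread: Fixed open bay in the oak tray (250 x 166 mm, rim 16 mm high; three bays side by side 78 mm apart, order varies). Outside 150 x 74 x 8 mm, inside 142 x 66 mm; floor 2 mm, rim 8 mm above its origin. Origin: centre of its underside, 8 mm above the table; x along its length, z up. Colour: blue. It is for the thread spools, side by side along its length.
- bay_jar: Fixed open bay in the oak tray (250 x 166 mm, rim 16 mm high; three bays side by side 78 mm apart, order varies). Outside 150 x 74 x 8 mm, inside 142 x 66 mm; floor 2 mm, rim 8 mm above its origin. Origin: centre of its underside, 8 mm above the table; x along its length, z up. Colour: white. It is for the jar.
- bay_blank: Fixed open bay in the oak tray (250 x 166 mm, rim 16 mm high; three bays side by side 78 mm apart, order varies). Outside 150 x 74 x 8 mm, inside 142 x 66 mm; floor 2 mm, rim 8 mm above its origin. Origin: centre of its underside, 8 mm above the table; x along its length, z up. Colour: black. It is for the turning blank, laid lengthwise.
- bar_ball (a point): Red ball, 24 mm across, on the free end of the hinged aluminium bar (18 mm wide). Point: its centre, 84 mm above the table, 28 mm above the bar. Axes turn with the bar; bar down: x parallel to the blank's x, z up. Hinge axis (along x) lies 107 mm away on +y and 28 mm down. The ball lifts and swings towards +y by up to 0.8 rad (stop); stiff hinge, about 2 N at the ball, stays where left.
Mind the look-alikes: they are no part of the job. Leave any pink look-alike of the part that bears jar_yellow_c alone. Leave any turquoise look-alike of the part that bears blank_c alone.

How it is judged:
On the way:
1. the bar is lifted (at least 0.6 rad) while the blank still lies in the fixture (angle between bar_ball's own z axis and vertical above 0.6 rad and distance of blank_c from where it was at the start of the episode below 0.015 m), for 0.1 s.
At the end, for the whole second after the job is handed in: Both spools upright (0.15 rad) in the blue bay, yellow jar upright in the white, blank flat and lengthwise (0.3 rad) in the black, all on the bay floors inside the walls, released, at rest; bar up by over 0.6 rad; look-alikes within 20 mm of their starts (x of spool_red_c in the frame of bay_thread between -0.055 and 0.055 m and y of spool_red_c in the frame of bay_thread between -0.017 and 0.017 m and z of spool_red_c in the frame of bay_thread between 0 and 0.033 m and angle between each of spool_red_c, spool_green_c, jar_yellow_c's own z axis and vertical below 0.15 rad and x of spool_green_c in the frame of bay_thread between -0.055 and 0.055 m and y of spool_green_c in the frame of bay_thread between -0.017 and 0.017 m and z of spool_green_c in the frame of bay_thread between 0 and 0.033 m and x of jar_yellow_c in the frame of bay_jar between -0.053 and 0.053 m and y of jar_yellow_c in the frame of bay_jar between -0.015 and 0.015 m and z of jar_yellow_c in the frame of bay_jar between 0 and 0.0355 m and x of blank_c in the frame of bay_blank between -0.015 and 0.015 m and y of blank_c in the frame of bay_blank between -0.02 and 0.02 m and z of blank_c in the frame of bay_blank between 0 and 0.023 m and angle between the x axis of blank_c and the x axis of bay_blank, either way round below 0.3 rad and linear speed of each of spool_red, spool_green, jar_yellow, blank below 0.02 m/s and angle between bar_ball's own z axis and vertical above 0.6 rad and distance of each of spool_purple_c, jar_black_c from where it was at the start of the episode below 0.02 m); the robot touches nothing.
It fails at once if a look-alike (purple spool or black-capped jar) is moved by more than 20 mm (distance of any of spool_purple_c, jar_black_c from where it was at the start of the episode above 0.02 m).
It fails at once if the yellow-capped jar is let go high above the tray or table (its centre higher than 80 mm) (height (world z) of jar_yellow_c above 0.08 m and contact force between the fingers and jar_yellow below 0.05 N).
It also fails if it takes over 122 s, if anything falls off the work surface, if the arm or the gripper's body presses on something with over 40 N, if the wrist force passes 120 N, or if a joint passes its speed limit or range.

## Robot

A 6-joint arm with a two-finger parallel gripper is mounted at the origin on the work surface. World frame = base frame: x ahead of the robot, y to its left, z up, the work surface at z = 0. Lengths are in m, angles in rad, forces in N, time in s.
With the tool pointing down it reaches from about 0.3 to 0.825 m from the base axis. Payload 5.4 kg.
Tool frame: the origin (TCP) lies at the very end of the fingers, on their centre line; the grasp point (between the pads) lies 19 mm behind it; z points along the fingers, y is the direction in which the jaws open and shut (so a half turn about z gives the same grasp; the last joint's range is limited). The gripper opens to 92 mm and grips with 3 to 60 N. Pads are 20 mm wide; open, the fingers measure 128 mm over their backs; the gripper's body (75 mm by 189 mm) begins 69 mm behind the grasp point.
Start: joints at [-1.478, 0.158, 1.597, -0, 1.386, -0.21], TCP at [0.171, -0.549, 0.215] pointing down, gripper open.
Joint ranges: [-2.91, 2.91], [-0.94, 2.29], [0.18, 2.7], [-1.29, 4.43], [0.17, 2.64], [-3, 3]. Speed limits (rad/s): [2.57, 2.57, 3.14, 3.14, 3.14, 3.14].

## Interface

Orientations are given as a rotation vector (axis times angle).
In Python, from cell import telemetry, optics, robot gives the robot as it stands.
- The arm moves only by the tool step_arm, never from a script. Its arguments are lists of equal length, an entry for each row: "delta_rot": the turn, a rotation vector about the world's x, y, z as a fraction of full scale, a list of three; "offset": the shift along the world's x, y, z as a fraction of full scale, a list of three; "fingers": the opening, from 0 (shut) to 1 (fully open). A call has 1 to 12 rows; each row shifts and turns the commanded pose from where the row before left it; what a row does not reach is not made up. Full scale, the value 1, is 3 cm for a shift and 8 degrees for a turn. A row lasts 1/10 s, in which the tool goes at most 50 mm and 8.59 degrees, less where a joint would pass 70% of its speed; a pose out of reach is approached as far as the arm can. A call with a number of a shift or a turn outside -1 to 1 is refused whole. A call with a gripper value outside its range is refused whole. The fingers move at their own pace and stop on an object; "squeeze" is the grip in N (left out, the last holds). Time passes only in rows, so rows that do not move let the fingers close. It gives the time, the measured TCP pose, the force and the opening at its end, in the units of the state.
- telemetry.sense(): the state, without advancing time (a new reading comes with each control period).
- optics.grab_frame(name): name is "scene" or "top" or "wrist"; returns the picture (400x640x3 uint8, red, green, blue); there is no depth.
- optics.get_calibration(name): a dict with "intrinsics" (3x3 intrinsics, pixels), "view" (4x4, takes a point from world to camera coordinates); the wrist camera has in their place "tool_from_camera" (4x4, takes a point from camera to tool coordinates, whose origin is the TCP and whose axes are the flange's). Camera axes: x right, y up, looking along -z (the intrinsics and any distortion apply to the point x, -y, -z); pixel columns grow to the right and rows downward; lengths in m; the calibration is good to about 2 mm. The wrist camera is an equidistant fisheye: a pixel r from the principal point sees the ray r / f radians off the axis. A picture is of the moment at which its call begins: read the wrist's pose just before it. get_calibration takes no time and is no camera call.
- robot.close_job(): hands the job in, once; it reports no verdict.
The state is a dict: "t": time; "joints": joint angles; "joint_vel": joint speeds; "tau": joint torques, N m; "tool_pos": TCP position; "eef_rot": TCP orientation; "wrist_force": force on the tool from outside, world axes, zero at the start; "ft_torque": the same for the moment, N m; "grip_width": finger opening in m.
Only numpy, scipy, OpenCV 4.12 (cv2) and the standard library are available. Lean on these libraries where they do the work, as an engineer would, in place of code of your own. Each camera call takes 0.05 s, during which the arm holds its last target.

## Working session

There is one attempt and no reset: what is moved stays moved. The work goes in short steps, Python scripts to look and compute and a tool call to move; the robot and the scene stay as the last step left them, time stands still between calls to the robot, and variables do not carry over. Pictures are saved under pics/ and viewed, and the job is handed in when it is done.

Besides the shell and the picture viewer there is one more tool, called after "Request:" as a command line: name --argument value ..., lists and objects as JSON in quotes. step_arm: Moves the arm, as the interface text tells. Its arguments: {"type":"object","properties":{"delta_rot":{"type":"array","items":{"type":"array","items":{"type":"number"}}},"offset":{"type":"array","items":{"type":"array","items":{"type":"number"}}},"fingers":{"type":"array","items":{"type":"number"}},"squeeze":{"type":"number"}},"required":["delta_rot","offset","fingers"]}

```bash
mkdir -p pics; ls
cat > h.py <<'E'
import numpy as np, cv2
from cell import telemetry, optics, robot
def save(name,fn):
    im=optics.grab_frame(name); cv2.imwrite('pics/'+fn,im[:,:,::-1]); return im
def pix2world(name,u,v,z):
    c=optics.get_calibration(name);K=np.array(c['intrinsics']);V=np.array(c['view'])
    d=np.linalg.inv(K)@np.array([u,v,1.]); d=np.array([d[0],-d[1],-d[2]])
    R=V[:3,:3];t=V[:3,3]; o=-R.T@t; w=R.T@d
    return o+w*(z-o[2])/w[2]
def world2pix(name,p):
    c=optics.get_calibration(name);K=np.array(c['intrinsics']);V=np.array(c['view'])
    q=V[:3,:3]@np.array(p)+V[:3,3]; q=K@np.array([q[0],-q[1],-q[2]]); return q[:2]/q[2]
E
python3 - <<'E'
from h import *
save('top','top0.png');save('scene','scene0.png')
for n in('top','scene','wrist'):print(optics.get_calibration(n))
print(telemetry.sense())
E
```

```text
pics
{'intrinsics': array([[455.3638228 ,   0.        , 318.69583945],
       [  0.        , 455.3638228 , 198.68980981],
       [  0.        ,   0.        ,   1.        ]]), 'view': array([[ 0.05838151, -0.99829265,  0.00184   ,  0.02523882],
       [ 0.97675082,  0.05750237,  0.20652193, -0.53394627],
       [-0.20627513, -0.01025984,  0.97844024, -1.03164508],
       [ 0.        ,  0.        ,  0.        ,  1.        ]])}
{'intrinsics': array([[370.73412356,   0.        , 317.61089593],
       [  0.        , 370.73412356, 198.29046631],
       [  0.        ,   0.        ,   1.        ]]), 'view': array([[-0.6766869 ,  0.73612404, -0.01470486,  0.3307999 ],
       [-0.57291202, -0.51389849,  0.63849837,  0.2958822 ],
       [ 0.46245719,  0.44048807,  0.76948269, -1.2258324 ],
       [ 0.        ,  0.        ,  0.        ,  1.        ]])}
{'intrinsics': array([[309.70691629,   0.        , 317.60024172],
       [  0.        , 309.70691629, 197.41812351],
       [  0.        ,   0.        ,   1.        ]]), 'tool_from_camera': array([[-2.08959111e-04,  9.62425351e-01,  2.71546313e-01
[... 266 characters left out ...]
1.00000000e+00]])}
{'t': 0.1, 'joints': array([-1.47810346e+00,  1.58919057e-01,  1.59809973e+00,  1.55572371e-06,
        1.38617756e+00, -2.10083235e-01]), 'joint_vel': array([ 6.92282224e-04, -8.85893956e-04, -3.42881841e-03,  8.26611443e-04,
       -6.30667130e-04, -3.23364733e-05]), 'tau': array([ 5.02707576e-05, -3.86504281e+01, -3.22960031e+01,  7.04230391e-02,
        3.39261373e-02, -4.00942520e-05]), 'tool_pos': array([ 0.1713857 , -0.54828613,  0.21375828]), 'eef_rot': array([-3.10407885e+00, -4.73543139e-01, -1.50093530e-04]), 'wrist_force': array([ 0.51394605,  0.36598859, -0.6808369 ]), 'ft_torque': array([0.01278955, 0.05589017, 0.00313123]), 'grip_width': 0.09213124864105862}
```

View pics/top0.png

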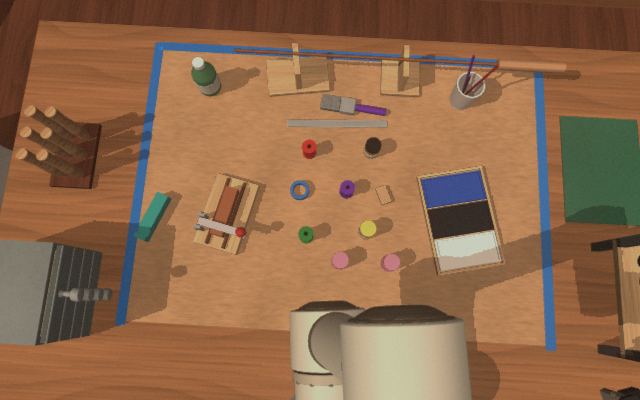

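View pics/scene0.png

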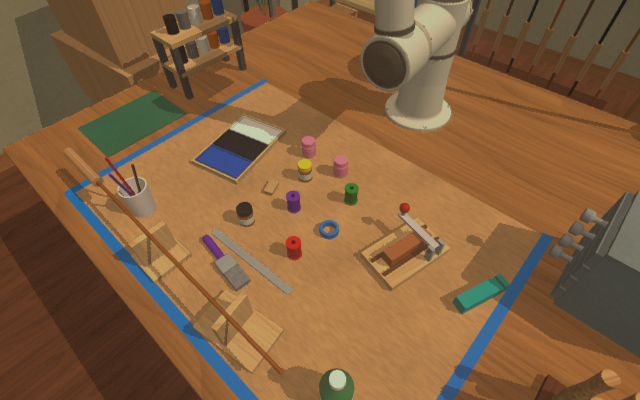

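The top view shows red spool (309,149), green (306,234), yellow cap (368,229), the fixture around (228,212) with its ball at (240,232), and the tray at (460,220). Possible confusions: purple spool (347,189), black-cap jar (373,147), pink jars (340,260) and (391,263), turquoise block (153,216). I'll check the choice in close crops.

Run:
```python
import cv2,numpy as np
a=cv2.imread('pics/top0.png')
def c(x0,y0,x1,y1,s,fn): cv2.imwrite('pics/'+fn,cv2.resize(a[y0:y1,x0:x1],None,fx=s,fy=s,interpolation=cv2.INTER_CUBIC))
c(180,165,270,265,6,'c1.png'); c(280,130,440,280,5,'c2.png'); c(405,155,515,285,4.5,'c3.png')
b=cv2.imread('pics/scene0.png');a=b
c(350,190,460,290,6,'c4.png')
```

```text
(no output)
```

View pics/c1.png

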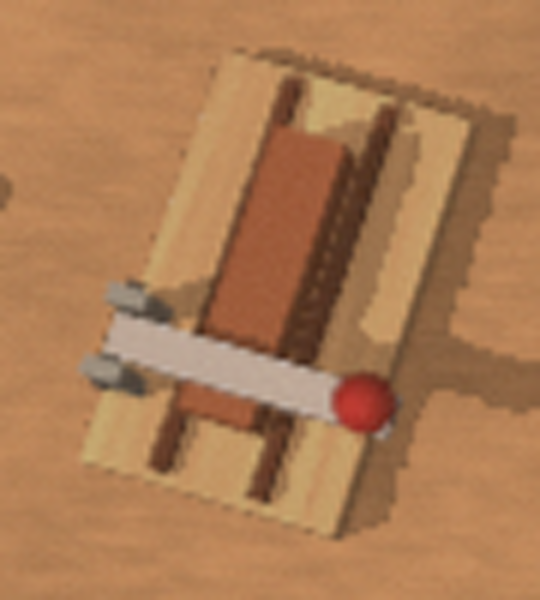

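View pics/c2.png

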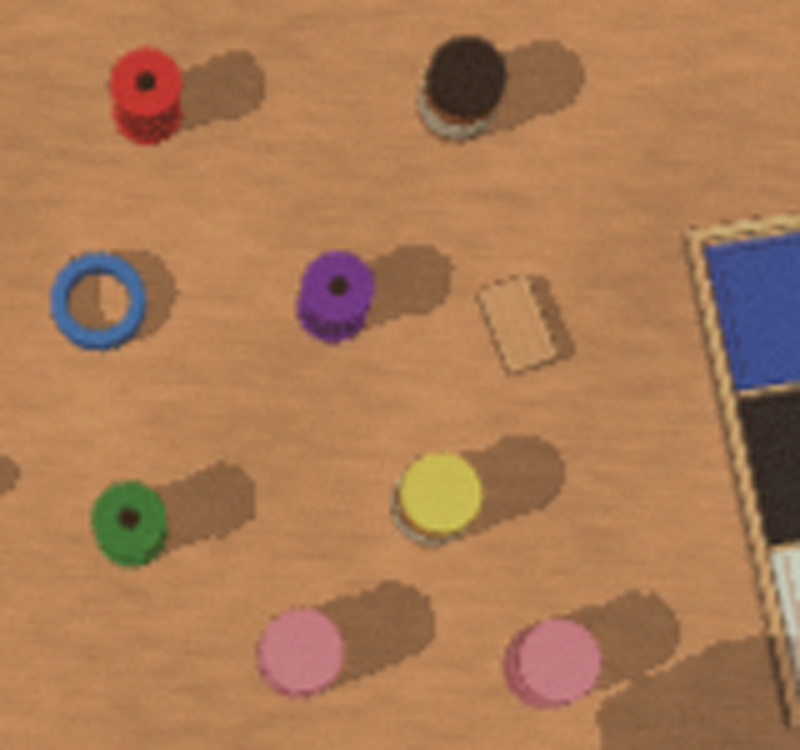

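View pics/c3.png

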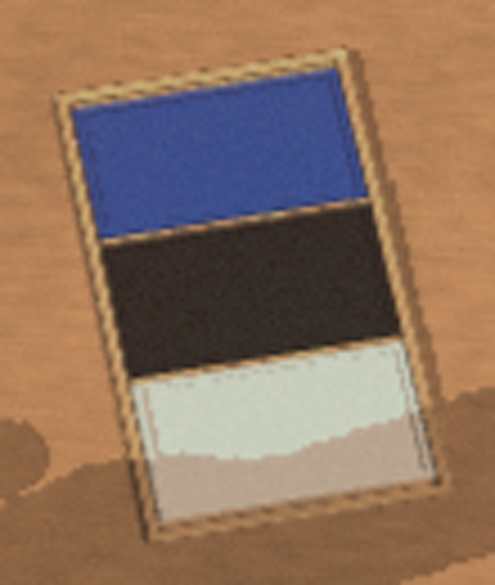

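View pics/c4.png

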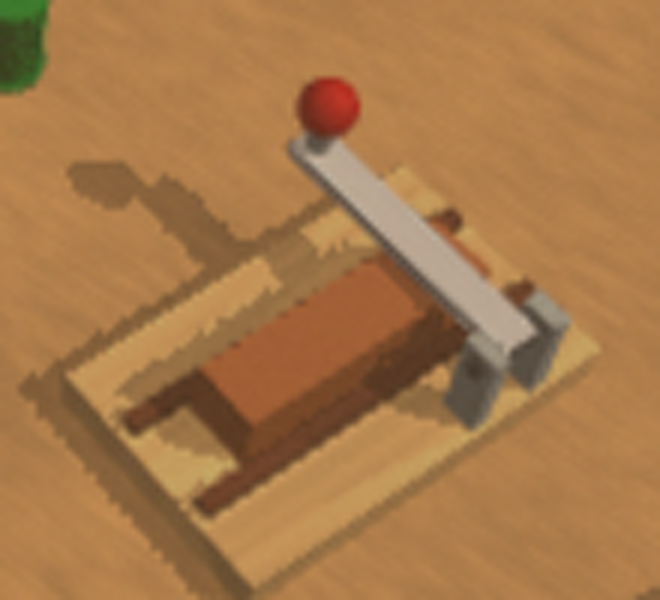

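Run:
```python
from h import *
def P(n,x0,y0,s,x,y,z): return pix2world(n,x0+(x+.5)/s-.5,y0+(y+.5)/s-.5,z)
np.set_printoptions(precision=4,suppress=True)
for n,x,y,z in [('red',146,81,.05),('green',129,518,.05),('purple',339,286,.05),('yellow',441,492,.055),('black',466,77,.055),('pink1',301,651,.055),('pink2',558,660,.055)]:
    print(n,P('top',280,130,5,x,y,z))
f=[P('top',180,165,6,*c,.02) for c in [(232,50),(472,120),(338,537),(82,460)]]
F=np.array(f);print(F,F.mean(0),[np.linalg.norm(F[i]-F[(i+1)%4]) for i in range(4)])
ax=F[0]+F[1]-F[2]-F[3];print('yaw fix',np.arctan2(ax[1],ax[0]));ay=F[0]+F[3]-F[1]-F[2];print(np.arctan2(ay[1],ay[0])-np.pi/2)
print('ball',P('top',180,165,6,363,402,.084))
T=np.array([P('top',405,155,4.5,*c,.016) for c in [(57,95),(350,48),(447,487),(150,540)]])
print(T,T.mean(0),[np.linalg.norm(T[i]-T[(i+1)%4]) for i in range(4)])
ax=T[0]+T[1]-T[2]-T[3];print('yaw tray',np.arctan2(ax[1],ax[0]));ay=T[0]+T[3]-T[1]-T[2];print(np.arctan2(ay[1],ay[0])-np.pi/2)
# scene cross-check
b=cv2.imread('pics/scene0.png')
print('ball px scene',world2pix('scene',P('top',180,165,6,363,402,.084)),'seen',350+329/6,190+107/6)
for n,x,y,z in [('red',146,81,.05),('green',129,518,.05),('yellow',441,492,.055)]: print(n,world2pix('scene',P('top',280,130,5,x,y,z)))
cv2.imwrite('pics/c5.png',cv2.resize(b[140:270,270:380],None,fx=4.5,fy=4.5,interpolation=cv2.INTER_CUBIC))
```

```text
red [0.6641 0.0886 0.05  ]
green [0.4477 0.083  0.05  ]
purple [ 0.5661 -0.0109  0.05  ]
yellow [ 0.468  -0.0632  0.055 ]
black [ 0.6738 -0.0681  0.055 ]
pink1 [ 0.3897 -0.001   0.055 ]
pink2 [ 0.3925 -0.1203  0.055 ]
[[0.59   0.311  0.02  ]
 [0.566  0.2088 0.02  ]
 [0.3914 0.2477 0.02  ]
 [0.4162 0.3536 0.02  ]] [0.4909 0.2803 0.02  ] [np.float64(0.10502277008293129), np.float64(0.17885116186084868), np.float64(0.10882472052767646), np.float64(0.1789398417000471)]
yaw fix -0.22970349385358588
-0.23007250648785948
ball [0.4382 0.2313 0.084 ]
[[ 0.6131 -0.1862  0.016 ]
 [ 0.65   -0.3495  0.016 ]
 [ 0.4086 -0.3975  0.016 ]
 [ 0.3713 -0.2389  0.016 ]] [ 0.5107 -0.293   0.016 ] [np.float64(0.16744557032211643), np.float64(0.24611068695231536), np.float64(0.16289698615799908), np.float64(0.2475573876632314)]
yaw tray 0.2055506192839913
0.22645667561527527
ball px scene [405.5933 207.1177] seen 404.8333333333333 207.83333333333334
red [293.7621 241.575 ]
green [352.2667 187.04  ]
yellow [305.2256 162.7518]
```

View pics/c5.png

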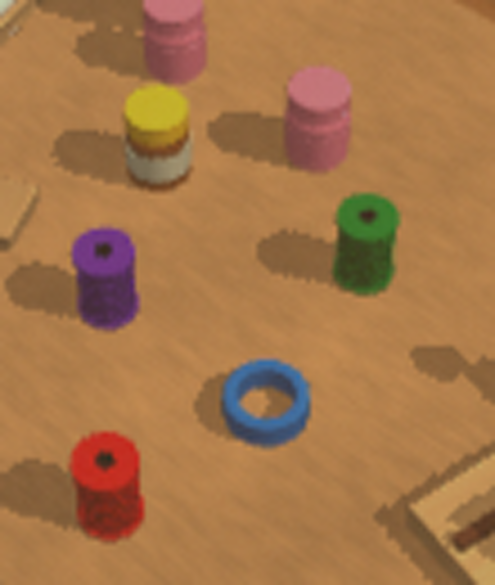

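Heights, sizes and spacing agree: the fixture sides come out at 179/107 mm and the tray at 247/165 mm. The ball sits at local x = -40 mm, and the two cameras agree to about 1 px. I'll lift the bar first, gripping the ball along the hinge axis.

Request:
step_arm --delta_rot '[[0, 0, 0.62], [0, 0, 0.62], [0, 0, 0.62], [0, 0, 0.62], [0, 0, 0.62], [0, 0, 0.62], [0, 0, 0.62], [0, 0, 0.62], [0, 0, 0.62], [0, 0, 0.62], [0, 0, 0.62], [0, 0, 0.62]]' --offset '[[0.74, 1, 0], [0.74, 1, 0], [0.74, 1, 0], [0.74, 1, 0], [0.74, 1, 0], [0.74, 1, 0], [0.74, 1, 0], [0.74, 1, 0], [0.74, 1, 0], [0.74, 1, 0], [0.74, 1, 0], [0.74, 1, 0]]' --fingers '[0.65, 0.65, 0.65, 0.65, 0.65, 0.65, 0.65, 0.65, 0.65, 0.65, 0.65, 0.65]' --squeeze 15

```text
t: 1.3
tool_pos: [0.4383, -0.1873, 0.2143]
eef_rot: [-2.457, -1.957, 0.0]
wrist_force: [0.0, -0.2, -0.2]
grip_width: 0.0596
```

Request:
step_arm --delta_rot '[[0, 0, 0], [0, 0, 0], [0, 0, 0], [0, 0, 0], [0, 0, 0], [0, 0, 0], [0, 0, 0], [0, 0, 0], [0, 0, 0], [0, 0, 0], [0, 0, 0]]' --offset '[[0, 1, 0], [0, 1, 0], [0, 1, 0], [0, 1, 0], [0, 1, 0], [0, 1, 0], [0, 1, 0], [0, 1, 0], [0, 1, 0], [0, 1, 0], [0, 0, 0]]' --fingers '[0.65, 0.65, 0.65, 0.65, 0.65, 0.65, 0.65, 0.65, 0.65, 0.65, 0.65]'

```text
t: 2.4
tool_pos: [0.4371, 0.1137, 0.2142]
eef_rot: [-2.456, -1.957, 0.0]
wrist_force: [-0.3, -0.1, -0.4]
grip_width: 0.0595
```

```bash
cat >> h.py <<'E'
from scipy.spatial.transform import Rotation as R_
def st():
    s=telemetry.sense(); M=R_.from_rotvec(s['eef_rot']).as_matrix()
    print('t %.2f pos'%s['t'],np.round(s['tool_pos'],4),'yaw %.3f'%np.arctan2(M[1,0],M[0,0]),'zax',np.round(M[:,2],3),'F',np.round(s['wrist_force'],1),'w %.4f'%s['grip_width'],'J',np.round(s['joints'],2)); return s,M
def wristproj(p,s=None):
    s=s or telemetry.sense(); M=R_.from_rotvec(s['eef_rot']).as_matrix(); c=optics.get_calibration('wrist')
    T=np.array(c['tool_from_camera']);K=np.array(c['intrinsics'])
    q=M.T@(np.array(p)-s['tool_pos']); q=T[:3,:3].T@(q-T[:3,3]); x,y,z=q[0],-q[1],-q[2]
    r=np.hypot(x,y);th=np.arctan2(r,z); return np.array([K[0,2]+K[0,0]*th*x/r,K[1,2]+K[1,1]*th*y/r])
def wristray(u,v,z,s=None):
    s=s or telemetry.sense(); M=R_.from_rotvec(s['eef_rot']).as_matrix(); c=optics.get_calibration('wrist')
    T=np.array(c['tool_from_camera']);K=np.array(c['intrinsics'])
    a=(u-K[0,2])/K[0,0];b=(v-K[1,2])/K[1,1];th=np.hypot(a,b)
    d=np.array([np.sin(th)*a/th,-np.sin(th)*b/th,-np.cos(th)])
    o=s['tool_pos']+M@T[:3,3]; w=M@T[:3,:3]@d; return o+w*(z-o[2])/w[2]
E
python3 - <<'E'
from h import *
s,M=st(); im=save('wrist','w1.png'); print(wristproj([.4382,.2313,.084],s))
E
```

```text
t 2.40 pos [0.4371 0.1137 0.2142] yaw 1.346 zax [-0.001  0.001 -1.   ] F [-0.3 -0.1 -0.4] w 0.0595 J [-0.01 -0.17  1.93  0.    1.39  0.21]
[290.56509864  74.09479475]
```

View pics/w1.png

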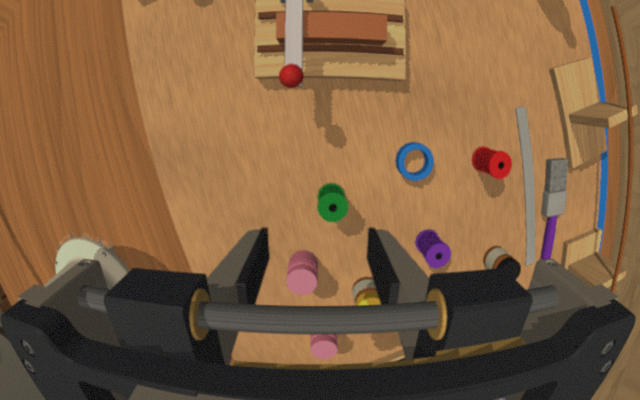

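Projected ball pixel (290.6, 74.1) against (291, 75) in the wrist image, so the position is confirmed.

Request:
step_arm --delta_rot '[[0, 0, 0], [0, 0, 0], [0, 0, 0], [0, 0, 0], [0, 0, 0], [0, 0, 0], [0, 0, 0], [0, 0, 0], [0, 0, 0], [0, 0, 0]]' --offset '[[0.04, 0.98, 0], [0, 0.98, 0], [0, 0.98, 0], [0, 0.98, 0], [0, 0, -1], [0, 0, -1], [0, 0, -1], [0, 0, -1], [0, 0, -0.97], [0, 0, 0]]' --fingers '[0.65, 0.65, 0.65, 0.65, 0.65, 0.65, 0.65, 0.65, 0.65, 0.65]'

```text
t: 3.45
tool_pos: [0.4357, 0.2266, 0.0614]
eef_rot: [-2.459, -1.949, 0.013]
wrist_force: [-1.5, 0.2, 0.0]
grip_width: 0.0596
```

Request:
step_arm --delta_rot '[[0, 0, 0], [0, 0, 0], [0, 0, 0], [0, 0, 0], [0, 0, 0]]' --offset '[[0, 0, 0], [0, 0, 0], [0, 0, 0], [0, 0, 0], [0, 0, 0]]' --fingers '[0.15, 0.15, 0.15, 0.15, 0.15]' --squeeze 15

```text
t: 3.95
tool_pos: [0.4374, 0.2294, 0.0661]
eef_rot: [-2.459, -1.95, 0.004]
wrist_force: [-6.5, 1.7, 11.6]
grip_width: 0.0228
```

Run:
```python
from h import *
s,M=st(); im=save('wrist','w2.png');im=save('scene','s2.png')
# arc plan
e=np.array([-np.sin(-.23),np.cos(-.23)])
p=[]
for a in np.linspace(0,.75,7):
    d=.107-.1106*np.cos(.256+a); h=.1106*np.sin(.256+a)-.028; p.append([*(e*d),h])
print(np.round(np.diff(p,axis=0)/.03,2))
```

```text
t 3.95 pos [0.4374 0.2294 0.0661] yaw 1.341 zax [-0.004  0.001 -1.   ] F [-6.5  1.7 11.6] w 0.0228 J [0.24 0.13 1.95 0.   1.07 0.46]
[[0.03 0.14 0.44]
 [0.05 0.19 0.42]
 [0.06 0.24 0.39]
 [0.07 0.29 0.35]
 [0.08 0.33 0.31]
 [0.09 0.36 0.27]]
```

View pics/w2.png

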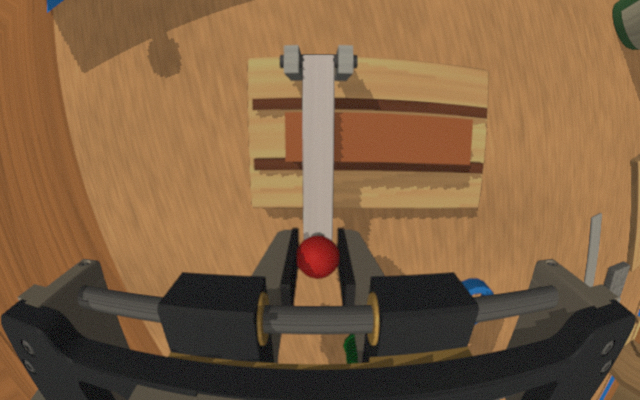

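The ball is held between the fingers at (318, 257). Swinging along the arc.

Request:
step_arm --delta_rot '[[0, 0, 0], [0, 0, 0], [0, 0, 0], [0, 0, 0], [0, 0, 0], [0, 0, 0], [0, 0, 0], [0, 0, 0]]' --offset '[[0.03, 0.14, 0.44], [0.05, 0.19, 0.42], [0.06, 0.24, 0.39], [0.07, 0.29, 0.35], [0.08, 0.33, 0.31], [0.09, 0.36, 0.27], [0, 0, 0], [0, 0, 0]]' --fingers '[0.15, 0.15, 0.15, 0.15, 0.15, 0.15, 0.15, 0.15]' --squeeze 25

```text
t: 4.85
tool_pos: [0.4485, 0.2762, 0.1318]
eef_rot: [-2.458, -1.953, 0.005]
wrist_force: [-9.3, 0.4, 3.4]
grip_width: 0.0221
```

Run:
```python
from h import *
s,M=st(); im=save('wrist','w3.png');im=save('scene','s3.png')
cv2.imwrite('pics/s3c.png',cv2.resize(im[150:300,330:480,::-1],None,fx=4,fy=4))
```

```text
t 4.85 pos [0.4485 0.2762 0.1318] yaw 1.343 zax [-0.004 -0.    -1.   ] F [-9.3  0.4  3.4] w 0.0221 J [0.32 0.12 1.81 0.   1.22 0.55]
```

View pics/w3.png

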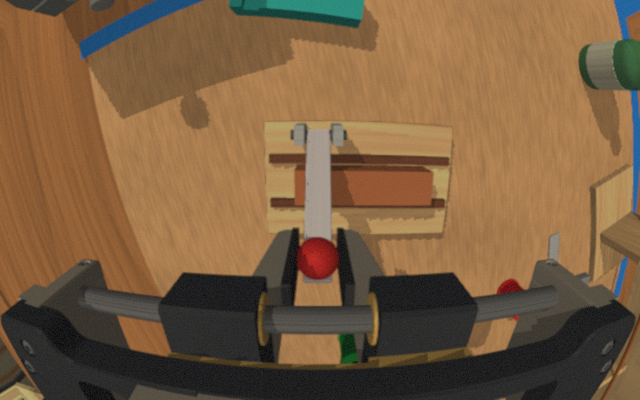

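View pics/s3c.png

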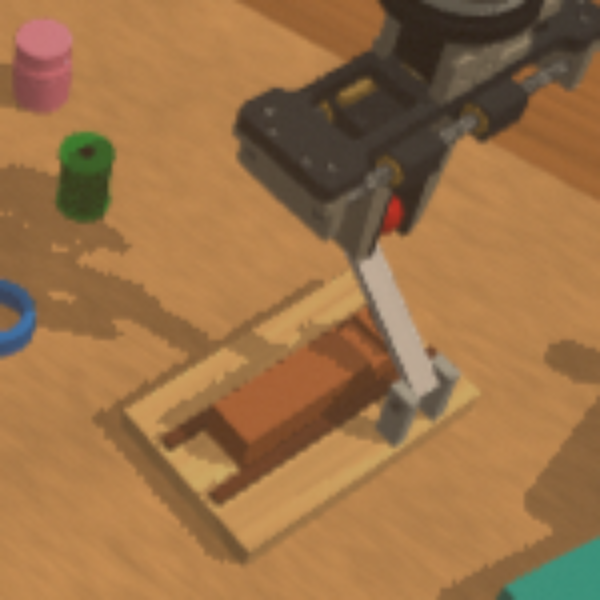

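The bar is up and the notch in the blank is exposed. I'll release and retreat upward, then turn to the blank's axis.

Request:
step_arm --delta_rot '[[0, 0, 0], [0, 0, 0], [0, 0, 0], [0, 0, 0], [0, 0, 0], [0, 0, 0], [0, 0, 0], [0, 0, 0], [0, 0, 0], [0, 0, 0]]' --offset '[[0, 0, 0], [0, 0, 0], [0, 0, 0], [0, 0, 0], [0, 0, 1], [0, 0, 1], [0, 0, 1], [0, 0, 1], [0, 0, 0.2], [0, 0, 0]]' --fingers '[0.6, 0.6, 0.6, 0.6, 0.6, 0.6, 0.6, 0.6, 0.6, 0.6]'

```text
t: 5.95
tool_pos: [0.4512, 0.2754, 0.2578]
eef_rot: [2.46, 1.952, 0.004]
wrist_force: [0.3, 0.0, 0.1]
grip_width: 0.0555
```

Run:
```python
from h import *
s,M=st(); im=save('wrist','w4.png');im=save('top','t4.png')
cv2.imwrite('pics/t4c.png',cv2.resize(im[150:290,150:300,::-1],None,fx=4,fy=4))
```

```text
t 5.95 pos [0.4512 0.2754 0.2578] yaw 1.341 zax [ 0.003  0.001 -1.   ] F [0.3 0.  0.1] w 0.0555 J [ 0.32  0.01  1.67 -0.    1.46  0.55]
```

View pics/w4.png

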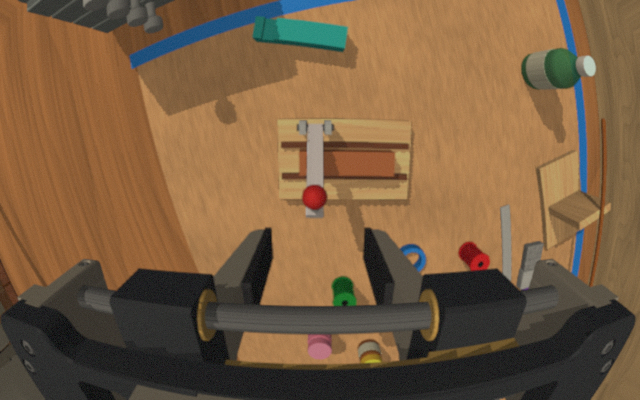

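Run:
```python
from h import *
from scipy.optimize import minimize_scalar
s=telemetry.sense()
b=np.array([.4382,.2313,.084]);e=np.array([.228,.9737,0])
def pos(a): return b+e*(.107-.1106*np.cos(.256+a))+np.array([0,0,.1106*np.sin(.256+a)-.028])
for a in (.6,.65,.7,.75,.8): print(a,pos(a),wristproj(pos(a),s))
im=cv2.imread('pics/w4.png');cv2.imwrite('pics/w4c.png',cv2.resize(im[110:220,265:425],None,fx=5,fy=5,interpolation=cv2.INTER_CUBIC))
c=np.array([.4909,.2803,0]);ex=np.array([.9737,-.228,0])
for sx in(-1,1):
  for sy in(-1,1): print(sx,sy,wristproj(c+ex*.06*sx+e*.015*sy+[0,0,.05],s))
```

```text
0.6 [0.44606731 0.26489822 0.13952808] [315.66240799 204.27039327]
0.65 [0.44703979 0.26905131 0.14304689] [315.62687959 201.0755467 ]
0.7 [0.44805115 0.27337045 0.14634814] [315.59206172 197.5413222 ]
0.75 [0.44909886 0.27784484 0.14942356] [315.55818932 193.66822292]
0.8 [0.45018032 0.28246331 0.15226547] [315.52551349 189.45972007]
-1 -1 [300.21398225 175.10439615]
-1 1 [299.94847081 151.09012177]
1 -1 [395.48589737 175.63638479]
1 1 [396.69506406 152.1180387 ]
```

View pics/w4c.png

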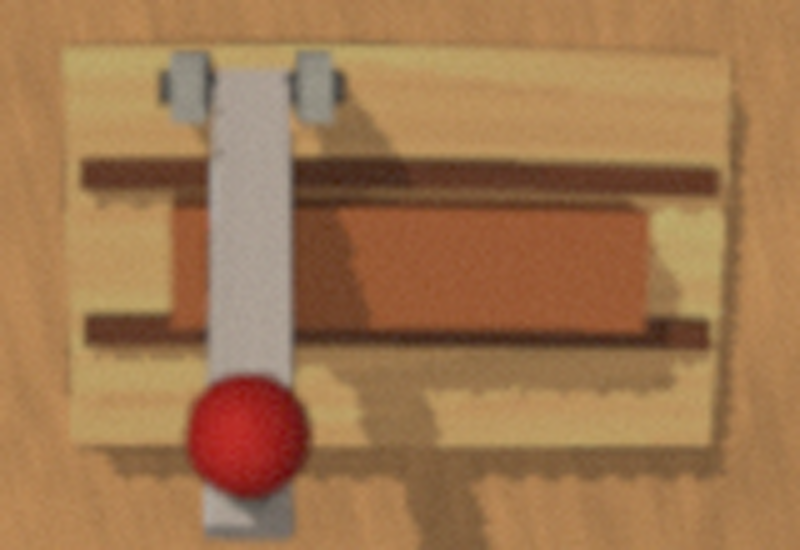

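The ball pixel matches an angle of about 0.70 rad, and the blank's corners match the prediction within about 1 px. Moving on to the blank, gripping 25 mm towards +x.

Request:
step_arm --delta_rot '[[0, 0, -0.9375], [0, 0, -0.9375], [0, 0, -0.9375], [0, 0, -0.9375], [0, 0, -0.9375], [0, 0, -0.9375], [0, 0, -0.9375], [0, 0, -0.9375], [0, 0, -0.9375], [0, 0, -0.9375], [0, 0, -0.9375], [0, 0, -0.9375]]' --offset '[[0.5, 0, 0], [0.5, 0, 0], [0.5, 0, 0], [0.5, 0, 0], [0.13, 0, 0], [0, 0, 0], [0, 0, 0], [0, 0, 0], [0, 0, 0], [0, 0, 0], [0, 0, 0], [0, 0, 0]]' --fingers '[0.6, 0.6, 0.6, 0.6, 0.6, 0.6, 0.6, 0.6, 0.6, 0.6, 0.6, 0.6]'

```text
t: 7.25
tool_pos: [0.5133, 0.2749, 0.2543]
eef_rot: [3.118, -0.368, -0.006]
wrist_force: [0.2, 0.3, -0.0]
grip_width: 0.0552
```

Request:
step_arm --delta_rot '[[0, 0, 0], [0, 0, 0], [0, 0, 0], [0, 0, 0], [0, 0, 0], [0, 0, 0], [0, 0, 0]]' --offset '[[0, 0, 0], [0, 0, -1], [0, 0, -1], [0, 0, -1], [0, 0, -1], [0, 0, -1], [0, 0, 0]]' --fingers '[0.6, 0.6, 0.6, 0.6, 0.6, 0.6, 0.6]'

```text
t: 7.95
tool_pos: [0.5098, 0.2739, 0.1009]
eef_rot: [3.117, -0.354, -0.017]
wrist_force: [-1.2, -0.3, -1.1]
grip_width: 0.0551
```

Run:
```python
from h import *
s,M=st(); im=save('wrist','w5.png')
```

```text
t 7.95 pos [0.5098 0.2739 0.1009] yaw -0.226 zax [-0.011 -0.003 -1.   ] F [-1.2 -0.3 -1.1] w 0.0551 J [ 0.28  0.29  1.68 -0.    1.19  2.08]
```

View pics/w5.png

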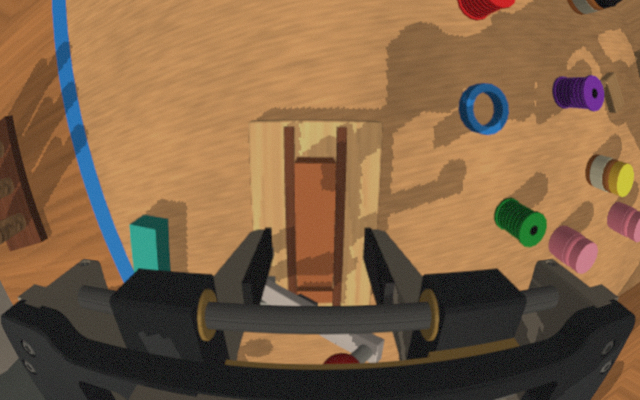

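Request:
step_arm --delta_rot '[[0, 0, 0], [0, 0, 0], [0, 0, 0], [0, 0, 0], [0, 0, 0], [0, 0, 0]]' --offset '[[0, 0, -0.8], [0, 0, -0.6], [0, 0, -0.4], [0, 0, -0.2], [0, 0, 0], [0, 0, 0]]' --fingers '[0.6, 0.6, 0.6, 0.6, 0.6, 0.6]'

```text
t: 8.6
tool_pos: [0.5152, 0.2755, 0.048]
eef_rot: [-3.12, 0.359, -0.003]
wrist_force: [0.8, -0.2, -0.3]
grip_width: 0.0549
```

Request:
step_arm --delta_rot '[[0, 0, 0], [0, 0, 0], [0, 0, 0], [0, 0, 0], [0, 0, 0], [0, 0, 0], [0, 0, 0], [0, 0, 0], [0, 0, 0]]' --offset '[[0, 0, -0.2], [0, 0, -0.2], [0, 0, -0.17], [0, 0, 0], [0, 0, 0], [0, 0, 0], [0, 0, 0], [0, 0, 0], [0, 0, 0]]' --fingers '[0.6, 0.6, 0.6, 0.6, 0.2, 0.2, 0.2, 0.2, 0.2]' --squeeze 20

```text
t: 9.5
tool_pos: [0.5146, 0.2753, 0.0301]
eef_rot: [-3.121, 0.359, -0.001]
wrist_force: [0.3, -0.9, 0.6]
grip_width: 0.03
```

Run:
```python
from h import *
s,M=st(); im=save('wrist','w6.png')
```

```text
t 9.50 pos [0.5146 0.2753 0.0301] yaw -0.229 zax [ 0.001  0.    -1.   ] F [ 0.3 -0.9  0.6] w 0.0300 J [ 0.28  0.39  1.71 -0.    1.04  2.08]
```

View pics/w6.png

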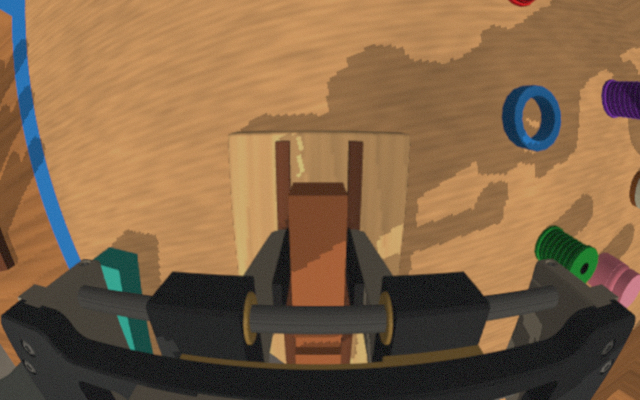

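Grip is 30.0 mm wide, exactly the blank. Slide 54 mm along +x, then lift.

Request:
step_arm --delta_rot '[[0, 0, 0], [0, 0, 0], [0, 0, 0], [0, 0, 0], [0, 0, 0], [0, 0, 0], [0, 0, 0], [0, 0, 0], [0, 0, 0], [0, 0, 0], [0, 0, 0], [0, 0, 0]]' --offset '[[0.3, -0.07, 0], [0.3, -0.07, 0], [0.3, -0.07, 0], [0.3, -0.07, 0], [0.3, -0.07, 0], [0.3, -0.07, 0], [0, 0, 0], [0, 0, 0.5], [0, 0, 1], [0, 0, 1], [0, 0, 1], [0, 0, 0]]' --fingers '[0.2, 0.2, 0.2, 0.2, 0.2, 0.2, 0.2, 0.2, 0.2, 0.2, 0.2, 0.2]'

```text
t: 10.75
tool_pos: [0.5716, 0.2635, 0.1409]
eef_rot: [-3.118, 0.358, -0.015]
wrist_force: [0.3, 0.7, -0.4]
grip_width: 0.0302
```

Run:
```python
from h import *
s,M=st(); im=save('wrist','w7.png')
im=save('top','t7.png');cv2.imwrite('pics/t7c.png',cv2.resize(im[150:290,150:300,::-1],None,fx=4,fy=4))
```

```text
t 10.75 pos [0.5716 0.2635 0.1409] yaw -0.229 zax [ 0.01   0.002 -1.   ] F [ 0.3  0.7 -0.4] w 0.0302 J [ 0.24  0.35  1.52 -0.    1.26  2.04]
```

View pics/w7.png

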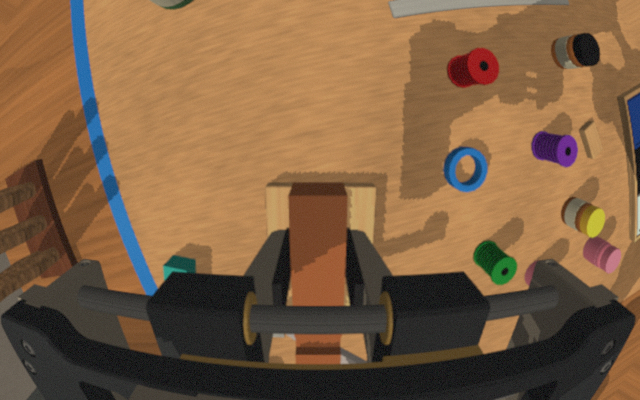

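View pics/t7c.png

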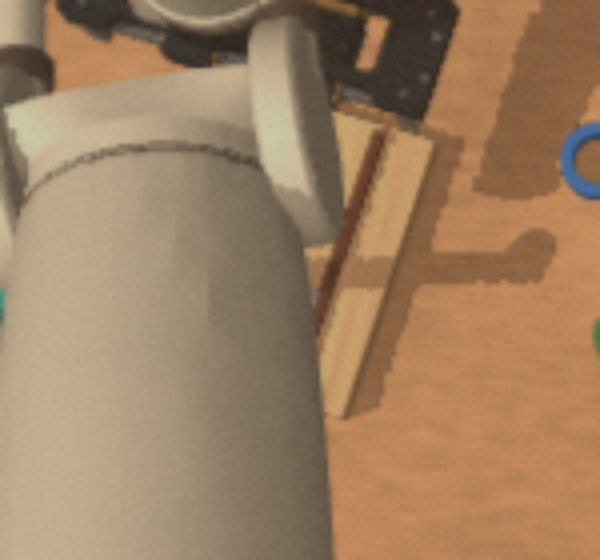

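Request:
step_arm --delta_rot '[[0, 0, -0.67], [0, 0, -0.67], [0, 0, -0.67], [0, 0, -0.67], [0, 0, -0.67], [0, 0, -0.67], [0, 0, -0.67], [0, 0, -0.67], [0, 0, -0.67], [0, 0, -0.67], [0, 0, -0.67], [0, 0, -0.67]]' --offset '[[-0.1, -0.95, 0.1], [-0.1, -0.95, 0.1], [-0.1, -0.95, 0.1], [-0.1, -0.95, 0.1], [-0.1, -0.95, 0.1], [-0.1, -0.95, 0.1], [-0.1, -0.95, 0.1], [-0.1, -0.95, 0.1], [-0.1, -0.95, 0.1], [-0.1, -0.95, 0.1], [-0.1, -0.95, 0], [-0.1, -0.95, 0]]' --fingers '[0.2, 0.2, 0.2, 0.2, 0.2, 0.2, 0.2, 0.2, 0.2, 0.2, 0.2, 0.2]'

```text
t: 12.05
tool_pos: [0.5307, -0.08, 0.1627]
eef_rot: [2.446, -1.969, -0.006]
wrist_force: [0.7, -0.2, -0.6]
grip_width: 0.0295
```

Request:
step_arm --delta_rot '[[0, 0, 0], [0, 0, 0], [0, 0, 0], [0, 0, 0], [0, 0, 0], [0, 0, 0]]' --offset '[[-0.1, -0.95, 0], [-0.1, -0.95, 0], [-0.1, -0.95, 0], [-0.1, -0.95, 0], [0, -0.5, 0], [0, 0, 0]]' --fingers '[0.2, 0.2, 0.2, 0.2, 0.2, 0.2]'

```text
t: 12.65
tool_pos: [0.5195, -0.2092, 0.1633]
eef_rot: [2.448, -1.968, -0.004]
wrist_force: [-0.7, -0.2, -1.2]
grip_width: 0.0299
```

Run:
```python
from h import *
s,M=st(); im=save('wrist','w8.png')
im=save('scene','s8.png')
```

```text
t 12.65 pos [ 0.5195 -0.2092  0.1633] yaw -1.354 zax [-0.002  0.001 -1.   ] F [-0.7 -0.2 -1.2] w 0.0299 J [-0.6   0.17  1.69 -0.    1.29  2.33]
```

View pics/w8.png

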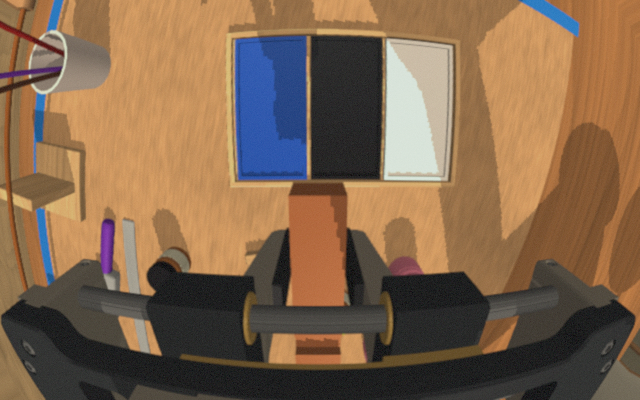

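View pics/s8.png

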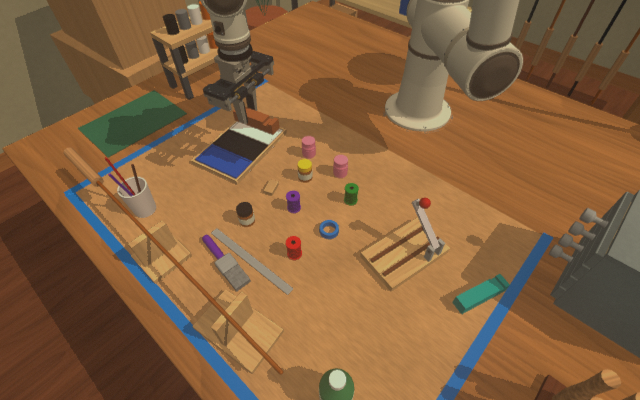

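Run:
```python
import cv2
im=cv2.imread('pics/w8.png');cv2.imwrite('pics/w8c.png',cv2.resize(im[20:200,215:475],None,fx=3,fy=3,interpolation=cv2.INTER_CUBIC))
im=cv2.imread('pics/s8.png');cv2.imwrite('pics/s8c.png',cv2.resize(im[180:300,350:470],None,fx=5,fy=5,interpolation=cv2.INTER_CUBIC))
```

```text
(no output)
```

View pics/w8c.png

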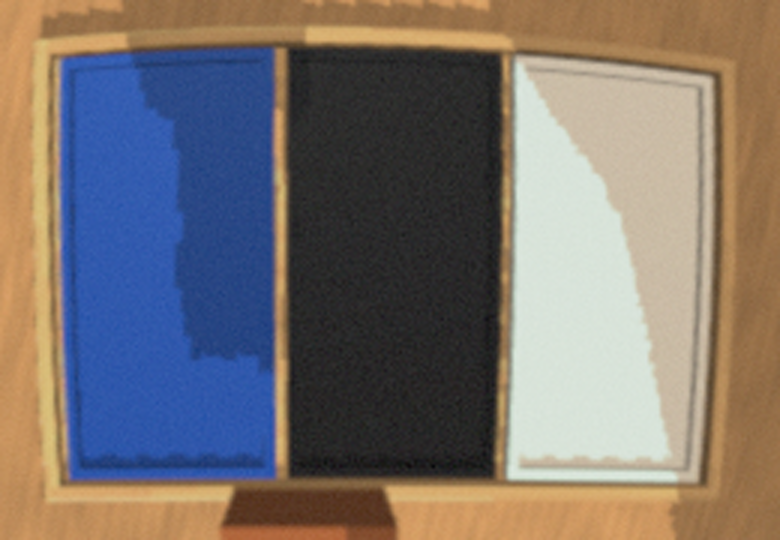

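View pics/s8c.png

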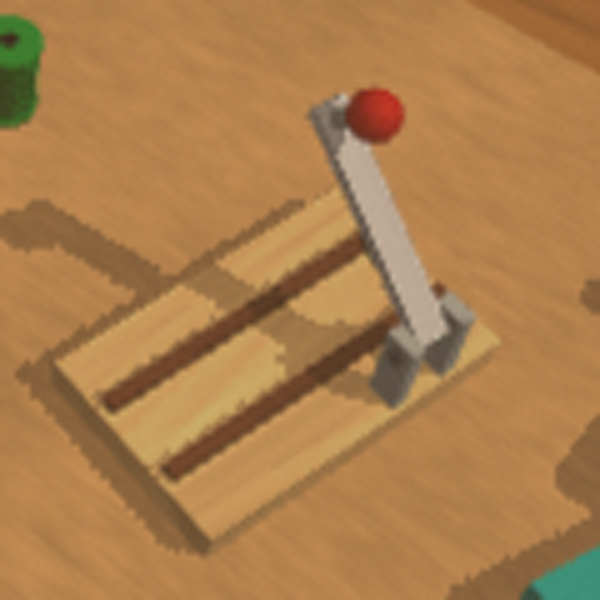

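Run:
```python
from h import *
np.set_printoptions(precision=4,suppress=True)
s=telemetry.sense()
b=np.array([.4382,.2313,.084]);e=np.array([.228,.9737,0])
def pos(a): return b+e*(.107-.1106*np.cos(.256+a))+np.array([0,0,.1106*np.sin(.256+a)-.028])
for a in (.6,.65,.7,.75,.8): print(a,world2pix('scene',pos(a)))
for n,q in dict(tray=[(35,42),(735,62),(715,497),(47,500)],blue=[(62,57),(275,48),(275,480),(70,480)],black=[(288,48),(502,52),(495,480),(290,478)],white=[(513,55),(718,75),(703,483),(507,480)]).items():
    T=np.array([wristray(215+(x+.5)/3-.5,20+(y+.5)/3-.5,.016,s) for x,y in q])
    d=T[0]+T[1]-T[2]-T[3]; print(n,T.mean(0),'yaw',np.arctan2(d[1],d[0]),[round(np.linalg.norm(T[i]-T[(i+1)%4]),4) for i in range(4)])
    if n=='tray':
        d2=T[0]+T[3]-T[1]-T[2];print('yaw far',np.arctan2(d2[1],d2[0]))
```

```text
0.6 [421.0246 201.4211]
0.65 [422.7779 201.6494]
0.7 [424.5897 201.9965]
0.75 [426.4563 202.4639]
0.8 [428.373  203.0522]
tray [ 0.5098 -0.2932  0.016 ] yaw -1.3556301139304288 [np.float64(0.2496), np.float64(0.1634), np.float64(0.2479), np.float64(0.1649)]
yaw far 0.22218160285358585
blue [ 0.5858 -0.276   0.016 ] yaw -1.3550922467904731 [np.float64(0.0738), np.float64(0.1508), np.float64(0.0738), np.float64(0.151)]
black [ 0.5095 -0.2931  0.016 ] yaw -1.3502708591663117 [np.float64(0.0731), np.float64(0.1515), np.float64(0.0728), np.float64(0.1501)]
white [ 0.4323 -0.3102  0.016 ] yaw -1.3499255681429365 [np.float64(0.0773), np.float64(0.152), np.float64(0.0767), np.float64(0.1507)]
```

The tray measurement from the wrist agrees with the top camera within 2 mm, and the bar is at about 0.71 rad. Placing the blank in the black bay.

Request:
step_arm --delta_rot '[[0, 0, 0], [0, 0, 0], [0, 0, 0], [0, 0, 0], [0, 0, 0], [0, 0, 0], [0, 0, 0], [0, 0, 0], [0, 0, 0], [0, 0, 0], [0, 0, 0]]' --offset '[[-0.05, -0.9, 0], [-0.05, -0.9, 0], [-0.05, -0.9, 0], [0, -0.87, 0], [0, 0, 0], [0, 0, -1], [0, 0, -1], [0, 0, -1], [0, 0, -0.7], [0, 0, -0.3], [0, 0, 0]]' --fingers '[0.2, 0.2, 0.2, 0.2, 0.2, 0.2, 0.2, 0.2, 0.2, 0.2, 0.2]'

```text
t: 13.85
tool_pos: [0.5154, -0.3133, 0.0435]
eef_rot: [-2.452, 1.963, 0.005]
wrist_force: [0.4, 0.1, -1.0]
grip_width: 0.0299
```

Request:
step_arm --delta_rot '[[0, 0, 0], [0, 0, 0]]' --offset '[[0, 0, 0], [0, 0, 0]]' --fingers '[0.2, 0.2]'

```text
t: 14.05
tool_pos: [0.5169, -0.3159, 0.0466]
eef_rot: [2.451, -1.965, 0.005]
wrist_force: [0.3, -0.3, -0.9]
grip_width: 0.0298
```

Request:
step_arm --delta_rot '[[0, 0, 0], [0, 0, 0], [0, 0, 0], [0, 0, 0], [0, 0, 0], [0, 0, 0]]' --offset '[[-0.05, 0, -0.2], [0, 0, -0.2], [0, 0, -0.2], [0, 0, -0.15], [0, 0, -0.1], [0, 0, 0]]' --fingers '[0.2, 0.2, 0.2, 0.2, 0.2, 0.2]'

```text
t: 14.65
tool_pos: [0.514, -0.3153, 0.0216]
eef_rot: [2.451, -1.965, -0.003]
wrist_force: [-8.3, 5.8, 19.0]
grip_width: 0.0299
```

Run:
```python
from h import *
s,M=st(); im=save('wrist','w9.png')
```

```text
t 14.65 pos [ 0.514  -0.3153  0.0216] yaw -1.351 zax [-0.002  0.001 -1.   ] F [-8.3  5.8 19. ] w 0.0299 J [-0.75  0.45  1.65 -0.    1.05  2.17]
```

View pics/w9.png

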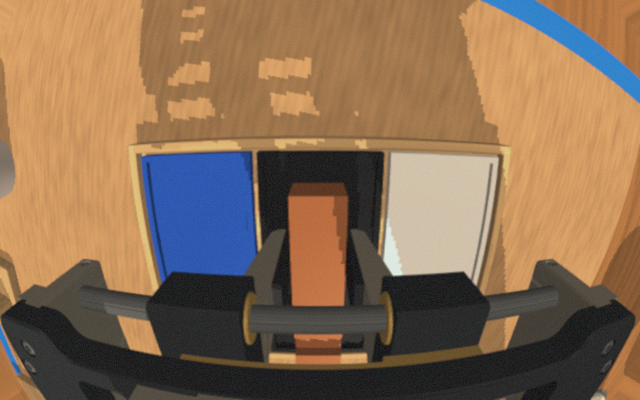

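Request:
step_arm --delta_rot '[[0, 0, 0], [0, 0, 0], [0, 0, 0], [0, 0, 0], [0, 0, 0], [0, 0, 0], [0, 0, 0], [0, 0, 0], [0, 0, 0], [0, 0, 0], [0, 0, 0]]' --offset '[[0, 0, 0.04], [0, 0, 0], [0, 0, 0], [0, 0, 0], [0, 0, 0], [0, 0, 0.5], [0, 0, 1], [0, 0, 1], [0, 0, 1], [0, 0, 1], [0, 0, 0]]' --fingers '[0.2, 0.2, 0.55, 0.55, 0.55, 0.55, 0.55, 0.55, 0.55, 0.55, 0.55]'

```text
t: 15.8
tool_pos: [0.517, -0.3178, 0.162]
eef_rot: [2.45, -1.965, 0.017]
wrist_force: [0.7, -0.4, 0.7]
grip_width: 0.0506
```

Run:
```python
from h import *
s,M=st(); im=save('wrist','w10.png')
im=save('top','t10.png');cv2.imwrite('pics/t10c.png',cv2.resize(im[150:290,400:550,::-1],None,fx=4,fy=4))
```

```text
t 15.80 pos [ 0.517  -0.3178  0.162 ] yaw -1.352 zax [ 0.008 -0.007 -1.   ] F [ 0.7 -0.4  0.7] w 0.0506 J [-0.75  0.27  1.57  0.    1.29  2.17]
```

View pics/w10.png

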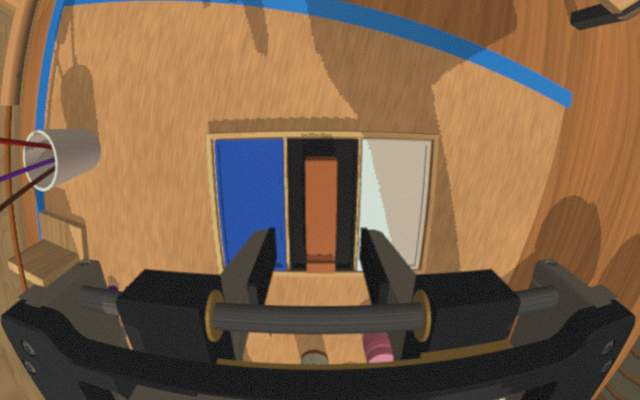

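Blank lies lengthwise in the black bay. Now the red spool.

Request:
step_arm --delta_rot '[[0, 0, 0.15], [0, 0, 0.15], [0, 0, 0.15], [0, 0, 0.15], [0, 0, 0.15], [0, 0, 0.15], [0, 0, 0.15], [0, 0, 0.15], [0, 0, 0.15], [0, 0, 0.15], [0, 0, 0.15], [0, 0, 0.15]]' --offset '[[0.37, 0.97, 0], [0.37, 0.97, 0], [0.37, 0.97, 0], [0.37, 0.97, 0], [0.37, 0.97, 0], [0.37, 0.97, 0], [0.37, 0.97, 0], [0.37, 0.97, 0], [0.37, 0.97, 0], [0.37, 0.97, 0], [0.37, 0.97, 0], [0.37, 0.97, 0]]' --fingers '[0.65, 0.65, 0.65, 0.65, 0.65, 0.65, 0.65, 0.65, 0.65, 0.65, 0.65, 0.65]'

```text
t: 17.1
tool_pos: [0.6466, 0.0352, 0.1533]
eef_rot: [2.677, -1.641, -0.005]
wrist_force: [0.3, -0.2, 0.3]
grip_width: 0.0596
```

Request:
step_arm --delta_rot '[[0, 0, 0], [0, 0, 0], [0, 0, 0], [0, 0, 0]]' --offset '[[0.37, 0.97, 0], [0.07, 0.9, 0], [0, 0, 0], [0, 0, 0]]' --fingers '[0.65, 0.65, 0.65, 0.65]'

```text
t: 17.5
tool_pos: [0.6597, 0.09, 0.1537]
eef_rot: [2.677, -1.64, -0.004]
wrist_force: [-0.3, -0.5, 0.5]
grip_width: 0.0598
```

Run:
```python
from h import *
s,M=st(); im=save('wrist','w11.png')
print(wristproj([.6641,.0886,.05],s))
```

```text
t 17.50 pos [0.6597 0.09   0.1537] yaw -1.099 zax [-0.003 -0.    -1.   ] F [-0.3 -0.5  0.5] w 0.0598 J [-0.05  0.44  1.38 -0.    1.33  2.63]
[314.78543552 193.01567834]
```

View pics/w11.png

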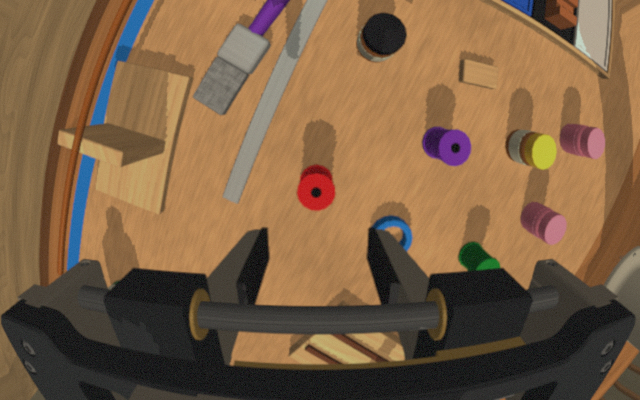

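Request:
step_arm --delta_rot '[[0, 0, 0], [0, 0, 0], [0, 0, 0], [0, 0, 0], [0, 0, 0], [0, 0, 0], [0, 0, 0], [0, 0, 0]]' --offset '[[0.14, -0.04, 0], [0, 0, -1], [0, 0, -1], [0, 0, -1], [0, 0, -0.7], [0, 0, -0.3], [0, 0, 0], [0, 0, 0]]' --fingers '[0.65, 0.65, 0.65, 0.65, 0.65, 0.65, 0.65, 0.65]'

```text
t: 18.35
tool_pos: [0.666, 0.0881, 0.0368]
eef_rot: [-2.677, 1.643, -0.003]
wrist_force: [-0.3, 0.2, 0.3]
grip_width: 0.0597
```

Request:
step_arm --delta_rot '[[0, 0, 0], [0, 0, 0], [0, 0, 0], [0, 0, 0], [0, 0, 0], [0, 0, 0], [0, 0, 0], [0, 0, 0], [0, 0, 0]]' --offset '[[-0.05, 0, -0.3], [0, 0, -0.2], [0, 0, -0.05], [0, 0, 0], [0, 0, 0], [0, 0, 0], [0, 0, 0], [0, 0, 0], [0, 0, 0]]' --fingers '[0.65, 0.65, 0.65, 0.65, 0.25, 0.25, 0.25, 0.25, 0.25]' --squeeze 15

```text
t: 19.25
tool_pos: [0.6636, 0.0887, 0.0192]
eef_rot: [-2.678, 1.643, -0.0]
wrist_force: [-0.9, -0.6, 1.4]
grip_width: 0.0354
```

Run:
```python
from h import *
s,M=st(); im=save('wrist','w12.png')
```

```text
t 19.25 pos [0.6636 0.0887 0.0192] yaw -1.100 zax [ 0. -0. -1.] F [-0.9 -0.6  1.4] w 0.0354 J [-0.05  0.6   1.44 -0.    1.1   2.62]
```

View pics/w12.png

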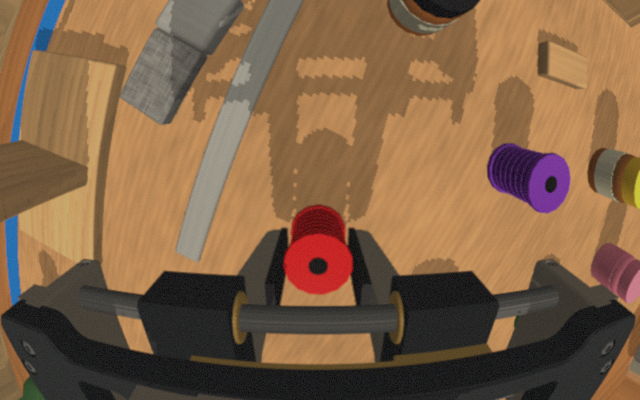

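Request:
step_arm --delta_rot '[[0, 0, 0], [0, 0, 0], [0, 0, 0], [0, 0, 0], [0, 0, 0], [0, 0, -0.26], [0, 0, -0.26], [0, 0, -0.26], [0, 0, -0.26], [0, 0, -0.26], [0, 0, -0.26], [0, 0, -0.26]]' --offset '[[0, 0, 0.5], [0, 0, 1], [0, 0, 1], [0, 0, 1], [0, 0, 0.5], [-0.17, -0.95, 0], [-0.17, -0.95, 0], [-0.17, -0.95, 0], [-0.17, -0.95, 0], [-0.17, -0.95, 0], [-0.17, -0.95, 0], [-0.17, -0.95, 0]]' --fingers '[0.25, 0.25, 0.25, 0.25, 0.25, 0.25, 0.25, 0.25, 0.25, 0.25, 0.25, 0.25]'

```text
t: 20.5
tool_pos: [0.6271, -0.1118, 0.1388]
eef_rot: [2.447, -1.971, -0.001]
wrist_force: [-0.4, 0.6, -1.0]
grip_width: 0.0359
```

Request:
step_arm --delta_rot '[[0, 0, 0], [0, 0, 0], [0, 0, 0], [0, 0, 0], [0, 0, 0], [0, 0, 0], [0, 0, 0], [0, 0, 0], [0, 0, 0]]' --offset '[[-0.17, -0.95, 0], [-0.17, -0.95, 0], [-0.17, -0.95, 0], [-0.17, -0.95, 0], [-0.17, -0.95, 0], [-0.17, -0.95, 0], [-0.15, -0.85, 0], [0, 0, 0], [0, 0, 0]]' --fingers '[0.25, 0.25, 0.25, 0.25, 0.25, 0.25, 0.25, 0.25, 0.25]'

```text
t: 21.4
tool_pos: [0.5923, -0.3072, 0.1387]
eef_rot: [-2.447, 1.97, 0.002]
wrist_force: [-0.1, 0.5, -1.1]
grip_width: 0.0358
```

Run:
```python
from h import *
s,M=st(); im=save('wrist','w13.png')
```

```text
t 21.40 pos [ 0.5923 -0.3072  0.1387] yaw -1.356 zax [-0.     0.001 -1.   ] F [-0.1  0.5 -1.1] w 0.0358 J [-0.66  0.45  1.39  0.    1.3   2.27]
```

View pics/w13.png

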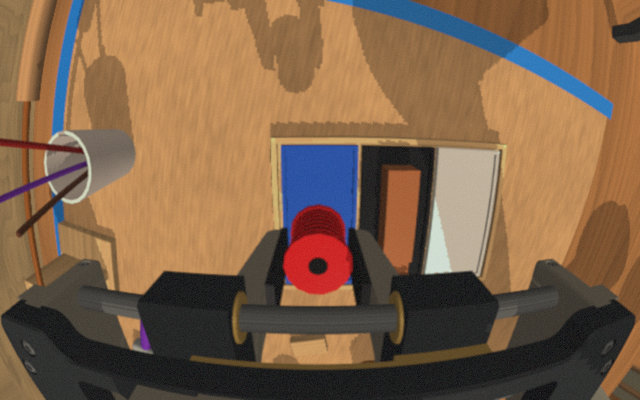

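Request:
step_arm --delta_rot '[[0, 0, 0], [0, 0, 0], [0, 0, 0], [0, 0, 0], [0, 0, 0], [0, 0, 0]]' --offset '[[0, 0, -1], [0, 0, -1], [0, 0, -0.7], [0, 0, -0.3], [0, 0, 0], [0, 0, 0]]' --fingers '[0.25, 0.25, 0.25, 0.25, 0.25, 0.25]'

```text
t: 22.05
tool_pos: [0.5936, -0.3073, 0.0503]
eef_rot: [-2.449, 1.968, -0.003]
wrist_force: [-0.2, 0.0, -0.4]
grip_width: 0.0359
```

Request:
step_arm --delta_rot '[[0, 0, 0], [0, 0, 0], [0, 0, 0], [0, 0, 0], [0, 0, 0], [0, 0, 0]]' --offset '[[0, 0, -0.2], [0, 0, -0.2], [0, 0, -0.15], [0, 0, -0.08], [0, 0, -0.04], [0, 0, 0]]' --fingers '[0.25, 0.25, 0.25, 0.25, 0.25, 0.25]'

```text
t: 22.65
tool_pos: [0.5926, -0.3074, 0.0312]
eef_rot: [2.448, -1.968, -0.001]
wrist_force: [-5.2, 4.3, 12.3]
grip_width: 0.0354
```

Request:
step_arm --delta_rot '[[0, 0, 0], [0, 0, 0], [0, 0, 0], [0, 0, 0], [0, 0, 0], [0, 0, 0], [0, 0, 0], [0, 0, 0], [0, 0, 0], [0, 0, 0]]' --offset '[[0, 0, 0.03], [0, 0, 0], [0, 0, 0], [0, 0, 0], [0, 0, 0.5], [0, 0, 1], [0, 0, 1], [0, 0, 1], [0, 0, 1], [0, 0, 0]]' --fingers '[0.3, 0.6, 0.6, 0.6, 0.6, 0.6, 0.6, 0.6, 0.6, 0.6]'

```text
t: 23.65
tool_pos: [0.5955, -0.3094, 0.172]
eef_rot: [-2.448, 1.968, -0.018]
wrist_force: [1.7, 0.3, 0.5]
grip_width: 0.055
```

Run:
```python
from h import *
s,M=st(); im=save('wrist','w14.png')
```

```text
t 23.65 pos [ 0.5955 -0.3094  0.172 ] yaw -1.354 zax [ 0.009 -0.007 -1.   ] F [1.7 0.3 0.5] w 0.0550 J [-0.66  0.43  1.36  0.    1.35  2.27]
```

View pics/w14.png

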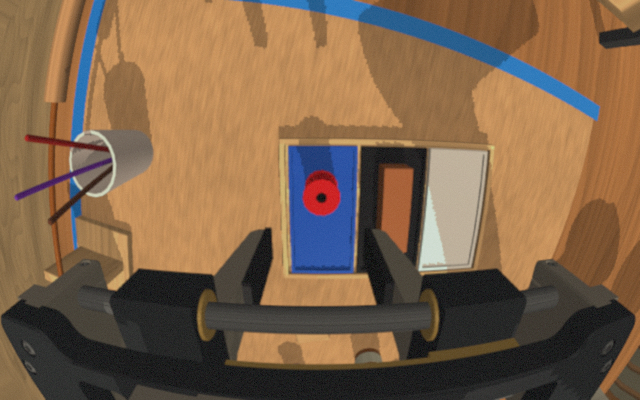

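The red spool stands in the blue bay. On to the green spool.

Request:
step_arm --delta_rot '[[0, 0, 0.15], [0, 0, 0.15], [0, 0, 0.15], [0, 0, 0.15], [0, 0, 0.15], [0, 0, 0.15], [0, 0, 0.15], [0, 0, 0.15], [0, 0, 0.15], [0, 0, 0.15], [0, 0, 0.15], [0, 0, 0.15]]' --offset '[[-0.37, 0.97, 0], [-0.37, 0.97, 0], [-0.37, 0.97, 0], [-0.37, 0.97, 0], [-0.37, 0.97, 0], [-0.37, 0.97, 0], [-0.37, 0.97, 0], [-0.37, 0.97, 0], [-0.37, 0.97, 0], [-0.37, 0.97, 0], [-0.37, 0.97, 0], [-0.37, 0.97, 0]]' --fingers '[0.65, 0.65, 0.65, 0.65, 0.65, 0.65, 0.65, 0.65, 0.65, 0.65, 0.65, 0.65]'

```text
t: 24.9
tool_pos: [0.4579, 0.0431, 0.1635]
eef_rot: [2.675, -1.645, -0.004]
wrist_force: [0.3, 0.4, 1.0]
grip_width: 0.0598
```

Request:
step_arm --delta_rot '[[0, 0, 0], [0, 0, 0], [0, 0, 0], [0, 0, 0]]' --offset '[[-0.37, 0.97, 0], [0, 0.4, 0], [0, 0, 0], [0, 0, 0]]' --fingers '[0.65, 0.65, 0.65, 0.65]'

```text
t: 25.3
tool_pos: [0.4485, 0.0824, 0.1644]
eef_rot: [2.675, -1.646, -0.0]
wrist_force: [-0.4, 0.2, -0.5]
grip_width: 0.0598
```

Run:
```python
from h import *
s,M=st(); im=save('wrist','w15.png')
print(wristproj([.4477,.083,.05],s))
```

```text
t 25.30 pos [0.4485 0.0824 0.1644] yaw -1.103 zax [-0.001 -0.001 -1.   ] F [-0.4  0.2 -0.5] w 0.0598 J [-0.08 -0.11  1.97 -0.    1.28  2.59]
[319.02781149 194.51748865]
```

View pics/w15.png

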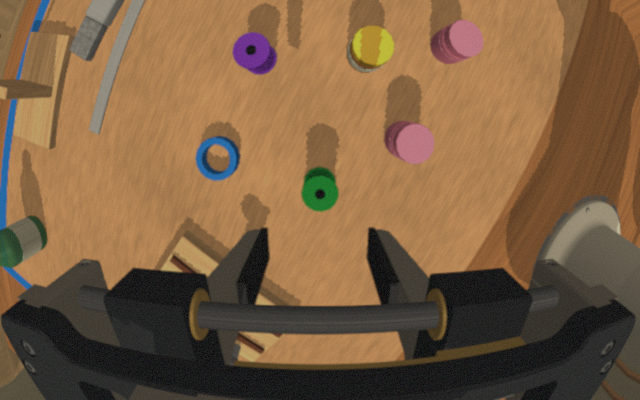

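Request:
step_arm --delta_rot '[[0, 0, 0], [0, 0, 0], [0, 0, 0], [0, 0, 0], [0, 0, 0], [0, 0, 0], [0, 0, 0]]' --offset '[[0, 0, -1], [0, 0, -1], [0, 0, -1], [0, 0, -0.7], [0, 0, -0.3], [0, 0, 0], [0, 0, 0]]' --fingers '[0.65, 0.65, 0.65, 0.65, 0.65, 0.65, 0.65]'

```text
t: 26.05
tool_pos: [0.4494, 0.0824, 0.0457]
eef_rot: [-2.675, 1.647, -0.002]
wrist_force: [-0.2, -0.9, 0.8]
grip_width: 0.0599
```

Request:
step_arm --delta_rot '[[0, 0, 0], [0, 0, 0], [0, 0, 0], [0, 0, 0], [0, 0, 0], [0, 0, 0], [0, 0, 0], [0, 0, 0], [0, 0, 0]]' --offset '[[-0.03, 0, -0.4], [0, 0, -0.3], [0, 0, -0.15], [0, 0, 0], [0, 0, 0], [0, 0, 0], [0, 0, 0], [0, 0, 0], [0, 0, 0]]' --fingers '[0.65, 0.65, 0.65, 0.65, 0.25, 0.25, 0.25, 0.25, 0.25]' --squeeze 15

```text
t: 26.95
tool_pos: [0.4477, 0.0829, 0.0196]
eef_rot: [-2.675, 1.646, -0.001]
wrist_force: [-0.5, 0.3, 1.8]
grip_width: 0.0358
```

Request:
step_arm --delta_rot '[[0, 0, 0], [0, 0, 0], [0, 0, 0], [0, 0, 0], [0, 0, 0], [0, 0, -0.26], [0, 0, -0.26], [0, 0, -0.26], [0, 0, -0.26], [0, 0, -0.26], [0, 0, -0.26], [0, 0, -0.26]]' --offset '[[0, 0, 0.5], [0, 0, 1], [0, 0, 1], [0, 0, 1], [0, 0, 0.8], [0.4, -0.95, 0], [0.4, -0.95, 0], [0.4, -0.95, 0], [0.4, -0.95, 0], [0.4, -0.95, 0], [0.4, -0.95, 0], [0.4, -0.95, 0]]' --fingers '[0.25, 0.25, 0.25, 0.25, 0.25, 0.25, 0.25, 0.25, 0.25, 0.25, 0.25, 0.25]'

```text
t: 28.15
tool_pos: [0.5317, -0.1177, 0.1481]
eef_rot: [-2.444, 1.974, 0.0]
wrist_force: [-0.1, -0.3, 0.4]
grip_width: 0.0357
```

Run:
```python
from h import *
s,M=st(); im=save('wrist','w16.png')
```

```text
t 28.15 pos [ 0.5317 -0.1177  0.1481] yaw -1.359 zax [-0.  0. -1.] F [-0.1 -0.3  0.4] w 0.0357 J [-0.44  0.14  1.75  0.    1.25  2.49]
```

View pics/w16.png

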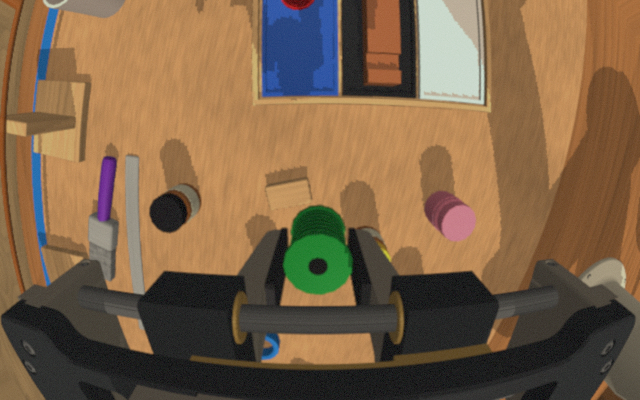

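Request:
step_arm --delta_rot '[[0, 0, 0], [0, 0, 0], [0, 0, 0], [0, 0, 0], [0, 0, 0], [0, 0, 0], [0, 0, 0]]' --offset '[[0.32, -0.85, 0], [0.32, -0.85, 0], [0.32, -0.85, 0], [0.32, -0.85, 0], [0.32, -0.85, 0], [0, 0, 0], [0, 0, 0]]' --fingers '[0.25, 0.25, 0.25, 0.25, 0.25, 0.25, 0.25]'

```text
t: 28.9
tool_pos: [0.5791, -0.2437, 0.1478]
eef_rot: [-2.445, 1.973, 0.002]
wrist_force: [1.5, 0.3, -0.9]
grip_width: 0.036
```

Request:
step_arm --delta_rot '[[0, 0, 0], [0, 0, 0], [0, 0, 0], [0, 0, 0], [0, 0, 0], [0, 0, 0]]' --offset '[[0, 0, -1], [0, 0, -1], [0, 0, -0.8], [0, 0, -0.3], [0, 0, 0], [0, 0, 0]]' --fingers '[0.25, 0.25, 0.25, 0.25, 0.25, 0.25]'

```text
t: 29.5
tool_pos: [0.5802, -0.244, 0.0567]
eef_rot: [-2.446, 1.971, -0.003]
wrist_force: [0.3, -0.2, -0.1]
grip_width: 0.036
```

Run:
```python
from h import *
s,M=st(); im=save('wrist','w17.png')
```

```text
t 29.50 pos [ 0.5802 -0.244   0.0567] yaw -1.357 zax [ 0.002 -0.001 -1.   ] F [ 0.3 -0.2 -0.1] w 0.0360 J [-0.59  0.45  1.56  0.    1.13  2.34]
```

View pics/w17.png

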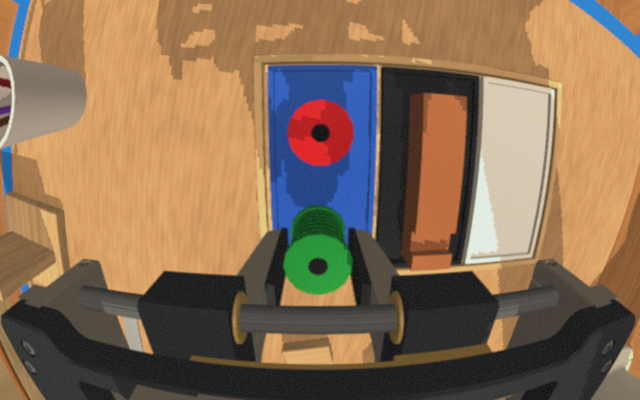

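Down from 0.0567 to about 0.0305, then release and retreat.

Request:
step_arm --delta_rot '[[0, 0, 0], [0, 0, 0], [0, 0, 0], [0, 0, 0], [0, 0, 0], [0, 0, 0], [0, 0, 0]]' --offset '[[0, 0, -0.3], [0, 0, -0.25], [0, 0, -0.15], [0, 0, -0.1], [0, 0, -0.07], [0, 0, 0], [0, 0, 0]]' --fingers '[0.25, 0.25, 0.25, 0.25, 0.25, 0.25, 0.25]'

```text
t: 30.25
tool_pos: [0.579, -0.2439, 0.0314]
eef_rot: [2.445, -1.971, -0.003]
wrist_force: [-7.6, 4.2, 15.0]
grip_width: 0.0359
```

Request:
step_arm --delta_rot '[[0, 0, 0], [0, 0, 0], [0, 0, 0], [0, 0, 0], [0, 0, 0], [0, 0, 0], [0, 0, 0], [0, 0, 0], [0, 0, 0], [0, 0, 0]]' --offset '[[0, 0, 0.03], [0, 0, 0], [0, 0, 0], [0, 0, 0], [0, 0, 0.5], [0, 0, 1], [0, 0, 1], [0, 0, 1], [0, 0, 1], [0, 0, 0]]' --fingers '[0.3, 0.6, 0.6, 0.6, 0.6, 0.6, 0.6, 0.6, 0.6, 0.6]'

```text
t: 31.25
tool_pos: [0.5824, -0.2459, 0.1718]
eef_rot: [-2.445, 1.971, -0.017]
wrist_force: [0.2, -0.8, -0.3]
grip_width: 0.0552
```

Request:
step_arm --delta_rot '[[0, 0, 0], [0, 0, 0], [0, 0, 0], [0, 0, 0], [0, 0, 0], [0, 0, 0], [0, 0, 0], [0, 0, 0], [0, 0, 0]]' --offset '[[-0.53, 0.86, 0], [-0.53, 0.86, 0], [-0.53, 0.86, 0], [-0.53, 0.86, 0], [-0.53, 0.86, 0], [-0.53, 0.86, 0], [-0.53, 0.86, 0], [0, 0, 0], [0, 0, 0]]' --fingers '[0.72, 0.72, 0.72, 0.72, 0.72, 0.72, 0.72, 0.72, 0.72]'

```text
t: 32.15
tool_pos: [0.4681, -0.0634, 0.165]
eef_rot: [2.446, -1.971, 0.001]
wrist_force: [-0.1, -0.0, -0.3]
grip_width: 0.0661
```

Run:
```python
from h import *
s,M=st(); im=save('wrist','w18.png')
print(wristproj([.468,-.0632,.055],s))
```

```text
t 32.15 pos [ 0.4681 -0.0634  0.165 ] yaw -1.357 zax [ 0. -0. -1.] F [-0.1 -0.  -0.3] w 0.0661 J [-0.39 -0.07  1.93 -0.    1.28  2.54]
[318.74989366 194.7708727 ]
```

View pics/w18.png

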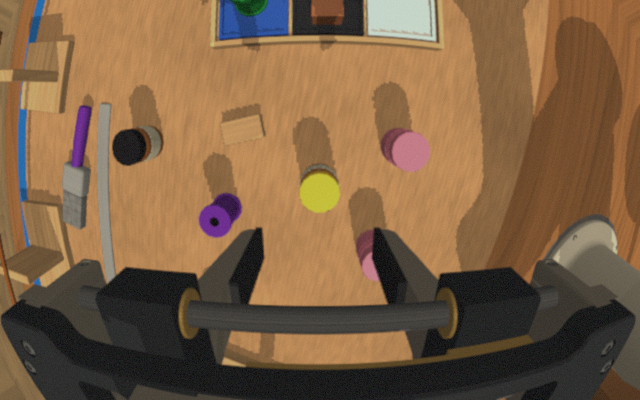

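Request:
step_arm --delta_rot '[[0, 0, 0], [0, 0, 0], [0, 0, 0], [0, 0, 0], [0, 0, 0], [0, 0, 0], [0, 0, 0]]' --offset '[[0, 0, -1], [0, 0, -1], [0, 0, -1], [0, 0, -0.7], [0, 0, -0.3], [0, 0, 0], [0, 0, 0]]' --fingers '[0.72, 0.72, 0.72, 0.72, 0.72, 0.72, 0.72]'

```text
t: 32.9
tool_pos: [0.4691, -0.0641, 0.046]
eef_rot: [-2.445, 1.973, -0.002]
wrist_force: [1.2, -1.0, 0.2]
grip_width: 0.0661
```

Request:
step_arm --delta_rot '[[0, 0, 0], [0, 0, 0], [0, 0, 0], [0, 0, 0], [0, 0, 0], [0, 0, 0], [0, 0, 0], [0, 0, 0], [0, 0, 0], [0, 0, 0]]' --offset '[[0, 0, -0.4], [0, 0, -0.3], [0, 0, -0.15], [0, 0, 0], [0, 0, 0], [0, 0, 0], [0, 0, 0], [0, 0, 0], [0, 0, 0], [0, 0, 0]]' --fingers '[0.72, 0.72, 0.72, 0.72, 0.3, 0.3, 0.3, 0.3, 0.3, 0.3]' --squeeze 15

```text
t: 33.9
tool_pos: [0.4683, -0.0635, 0.0199]
eef_rot: [-2.445, 1.972, -0.0]
wrist_force: [-0.5, -0.2, 2.3]
grip_width: 0.0398
```

Run:
```python
from h import *
s,M=st(); im=save('wrist','w19.png')
```

```text
t 33.90 pos [ 0.4683 -0.0635  0.0199] yaw -1.357 zax [ 0. -0. -1.] F [-0.5 -0.2  2.3] w 0.0398 J [-0.39  0.15  2.03 -0.    0.96  2.54]
```

View pics/w19.png

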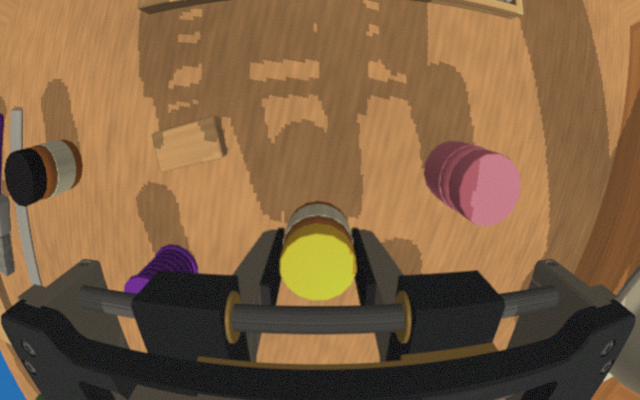

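Request:
step_arm --delta_rot '[[0, 0, 0], [0, 0, 0], [0, 0, 0], [0, 0, 0], [0, 0, 0], [0, 0, 0], [0, 0, 0], [0, 0, 0], [0, 0, 0], [0, 0, 0], [0, 0, 0], [0, 0, 0]]' --offset '[[0, 0, 0.5], [0, 0, 1], [0, 0, 1], [0, 0, 0.7], [0, -0.3, 0], [-0.1, -0.8, 0], [-0.1, -0.9, 0], [-0.2, -0.9, 0], [-0.2, -0.9, 0], [-0.2, -0.9, 0], [-0.2, -0.9, 0], [-0.15, -0.9, 0]]' --fingers '[0.3, 0.3, 0.3, 0.3, 0.3, 0.3, 0.3, 0.3, 0.3, 0.3, 0.3, 0.3]' --squeeze 20

```text
t: 35.15
tool_pos: [0.4322, -0.2593, 0.1135]
eef_rot: [-2.445, 1.973, 0.004]
wrist_force: [0.6, 0.4, -1.5]
grip_width: 0.0396
```

Request:
step_arm --delta_rot '[[0, 0, 0], [0, 0, 0], [0, 0, 0], [0, 0, 0], [0, 0, 0]]' --offset '[[0, -0.9, 0], [0, -0.6, 0], [0, -0.2, 0], [0, 0, 0], [0, 0, 0]]' --fingers '[0.3, 0.3, 0.3, 0.3, 0.3]'

```text
t: 35.65
tool_pos: [0.4335, -0.3084, 0.115]
eef_rot: [-2.446, 1.971, 0.002]
wrist_force: [-0.7, 0.5, -0.5]
grip_width: 0.0395
```

Run:
```python
from h import *
s,M=st(); im=save('wrist','w20.png')
```

```text
t 35.65 pos [ 0.4335 -0.3084  0.115 ] yaw -1.357 zax [-0.001  0.001 -1.   ] F [-0.7  0.5 -0.5] w 0.0395 J [-0.85  0.15  1.81  0.    1.18  2.08]
```

View pics/w20.png

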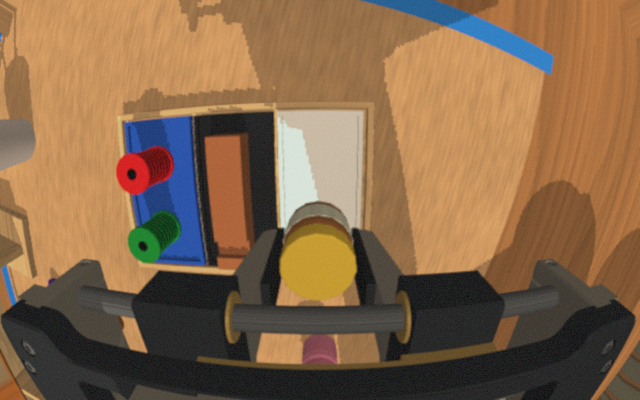

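Request:
step_arm --delta_rot '[[0, 0, 0], [0, 0, 0], [0, 0, 0], [0, 0, 0], [0, 0, 0], [0, 0, 0]]' --offset '[[0, 0, -0.8], [0, 0, -0.8], [0, 0, -0.4], [0, 0, -0.2], [0, 0, 0], [0, 0, 0]]' --fingers '[0.3, 0.3, 0.3, 0.3, 0.3, 0.3]'

```text
t: 36.3
tool_pos: [0.4343, -0.3099, 0.0506]
eef_rot: [2.445, -1.972, 0.003]
wrist_force: [-0.2, -0.1, -1.3]
grip_width: 0.0396
```

Request:
step_arm --delta_rot '[[0, 0, 0], [0, 0, 0], [0, 0, 0], [0, 0, 0], [0, 0, 0], [0, 0, 0], [0, 0, 0]]' --offset '[[0, 0, -0.2], [0, 0, -0.2], [0, 0, -0.14], [0, 0, -0.07], [0, 0, -0.04], [0, 0, 0], [0, 0, 0]]' --fingers '[0.3, 0.3, 0.3, 0.3, 0.3, 0.3, 0.3]'

```text
t: 37.0
tool_pos: [0.4335, -0.3093, 0.0319]
eef_rot: [2.446, -1.972, -0.003]
wrist_force: [-6.7, 5.5, 16.6]
grip_width: 0.0393
```

Request:
step_arm --delta_rot '[[0, 0, 0], [0, 0, 0], [0, 0, 0], [0, 0, 0], [0, 0, 0], [0, 0, 0], [0, 0, 0], [0, 0, 0], [0, 0, 0], [0, 0, 0], [0, 0, 0]]' --offset '[[0, 0, 0.03], [0, 0, 0], [0, 0, 0], [0, 0, 0], [0, 0, 0], [0, 0, 0.5], [0, 0, 1], [0, 0, 1], [0, 0, 1], [0, 0, 1], [0, 0, 0]]' --fingers '[0.32, 0.6, 0.6, 0.6, 0.6, 0.6, 0.6, 0.6, 0.6, 0.6, 0.6]'

```text
t: 38.1
tool_pos: [0.436, -0.312, 0.1722]
eef_rot: [2.444, -1.971, 0.016]
wrist_force: [0.2, -0.6, 0.8]
grip_width: 0.0551
```

Request:
step_arm --delta_rot '[[0, 0, 0], [0, 0, 0], [0, 0, 0], [0, 0, 0], [0, 0, 0], [0, 0, 0], [0, 0, 0]]' --offset '[[0.5, 0.8, 0.5], [0.5, 0.8, 0.5], [0, 0.8, 0.5], [0, 0.8, 0], [0, 0.8, 0], [0, 0, 0], [0, 0, 0]]' --fingers '[0.6, 0.6, 0.6, 0.6, 0.6, 0.6, 0.6]'

```text
t: 38.8
tool_pos: [0.4635, -0.1895, 0.2109]
eef_rot: [2.446, -1.971, 0.0]
wrist_force: [-0.6, -0.5, 0.3]
grip_width: 0.055
```

Run:
```python
from h import *
s,M=st(); im=save('wrist','w21.png');cv2.imwrite('pics/w21c.png',cv2.resize(im[20:220,200:480,::-1],None,fx=2.8,fy=2.8,interpolation=cv2.INTER_CUBIC))
im=save('top','t21.png');im=save('scene','s21.png')
```

```text
t 38.80 pos [ 0.4635 -0.1895  0.2109] yaw -1.357 zax [-0. -0. -1.] F [-0.6 -0.5  0.3] w 0.0550 J [-0.63 -0.03  1.81 -0.    1.37  2.3 ]
```

View pics/w21.png

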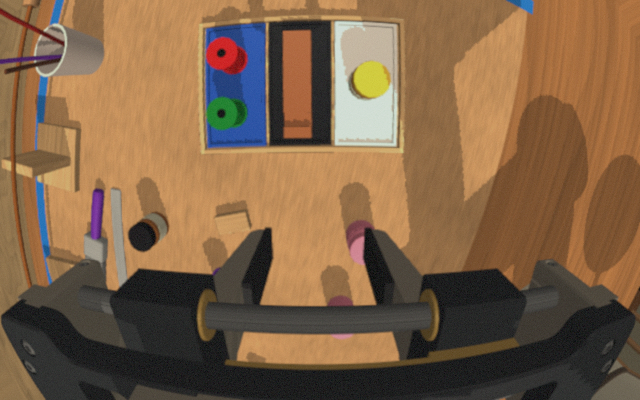

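View pics/t21.png

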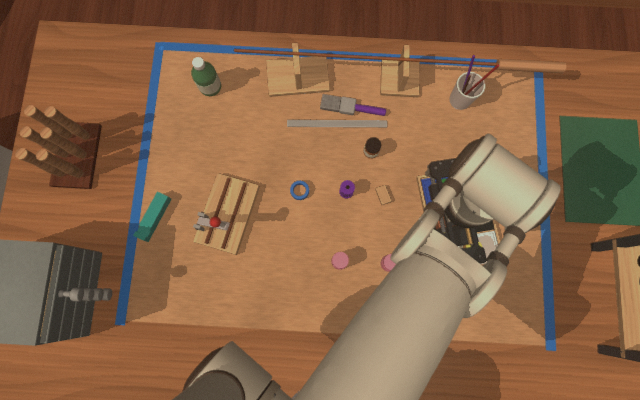

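View pics/s21.png

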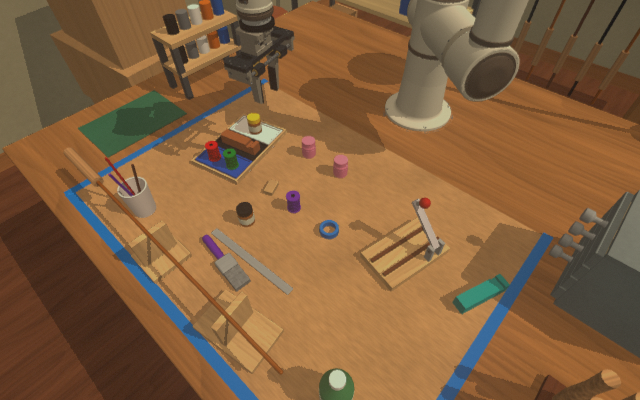

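View pics/w21c.png

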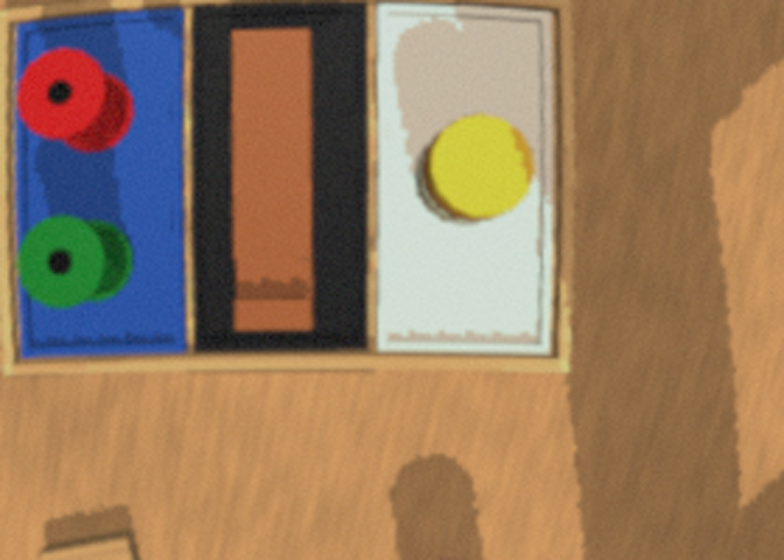

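Run:
```python
from h import *
np.set_printoptions(precision=4,suppress=True)
s=telemetry.sense()
W=lambda x,y,z: wristray(200+(x+.5)/2.8-.5,20+(y+.5)/2.8-.5,z,s)
y=-1.354;ux=np.array([np.cos(y),np.sin(y)]);uy=np.array([-np.sin(y),np.cos(y)])
for n,p,c in [('red',W(59,92,.06),(.5863,-.2762)),('green',W(59,262,.06),(.5863,-.2762)),('jar',W(481,167,.065),(.434,-.310))]:
    d=p[:2]-c; print(n,p,'bay',d@ux,d@uy)
B=np.array([W(*q,.04) for q in [(232,30),(311,30),(312,331),(233,331)]])
d=B.mean(0)[:2]-(.510,-.293);v=(B[0]+B[1]-B[2]-B[3]);print('blank',B.mean(0),d@ux,d@uy,np.arctan2(v[1],v[0])-y,[np.linalg.norm(B[i]-B[(i+1)%4]) for i in range(4)])
# look-alikes and bar in scene/top before/after
a=cv2.imread('pics/top0.png').astype(int);b=cv2.imread('pics/t21.png').astype(int)
for n,(x,yy) in dict(purple=(347,189),black=(373,147),pink1=(340,260)).items():
    print(n,np.abs(a-b)[yy-14:yy+14,x-14:x+14].mean())
t=telemetry.sense();im=cv2.imread('pics/s21.png')
hsv=cv2.cvtColor(im,cv2.COLOR_BGR2HSV);m=((hsv[...,0]<6)|(hsv[...,0]>174))&(hsv[...,1]>180)&(hsv[...,2]>90)
ys,xs=np.nonzero(m[185:220,405:445]);print('ball scene',xs.mean()+405,ys.mean()+185,len(xs))
```

```text
red [ 0.5945 -0.3096  0.06  ] bay 0.034398605907091234 0.0008342984372951949
green [ 0.5811 -0.245   0.06  ] bay -0.03155582795674811 0.0016681651406219755
jar [ 0.4345 -0.3105  0.065 ] bay 0.0005896327723394212 0.00042282077326093534
blank [ 0.5096 -0.2916  0.04  ] -0.0014655670330397488 -7.860797236120113e-05 -0.003354453508227717 [np.float64(0.030863356347921256), np.float64(0.12079838870243347), np.float64(0.031181750886398848), np.float64(0.12129853524303309)]
purple 4.947704081632653
black 4.7482993197278915
pink1 5.26530612244898
ball scene 425.1714285714286 202.14285714285714 70
```

All checks are within tolerance and the arm is clear, so I'm handing in.

```bash
python3 -c "
from cell import robot; print(robot.close_job())"
```

```text
the job is handed in; nothing more can be done
None
```

The kit is made up in the tray and the job is handed in at about 39 s; the hand-in reports no verdict.

I gripped the bar's red ball and swung it up about 0.7 rad while the blank was still in the fixture. Then I slid the blank out along +x, lifted it and laid it in the black bay. Both spools went upright into the blue bay, and the yellow-capped jar was lowered onto the floor of the white bay before I let go.

Last checks, from the wrist camera with the gripper open and clear of everything:

| Part | x in its bay (limit) | y in its bay (limit) |
|---|---|---|
| Red spool | +34 mm (±55) | +1 mm (±17) |
| Green spool | −32 mm (±55) | +2 mm (±17) |
| Yellow jar | +1 mm (±53) | 0 mm (±15) |
| Blank | −1.5 mm (±15) | 0 mm (±20) |

- **Blank:** its angle to the bay is under 0.01 rad (limit 0.3).
- **Bar:** the scene camera puts it at about 0.71 rad, against the 0.6 needed.
- **Look-alikes:** the top view shows no change around the purple spool, the black-capped jar or one of the pink jars. I did not check the other pink jar or the turquoise block this way, though both look in place.
- **Uprightness:** I judged the spools and jar upright from the pictures only.
- **Disagreement:** the spools and jar met their bay floors with the TCP about 2 mm higher than I had worked out, at 12–17 N. I put that down to give in the arm.

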